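# Zero the film thickness gauges with their gauge blades

## Robot

A 6-joint arm with a two-finger parallel gripper is mounted at the origin on the work surface. World frame = base frame: x ahead of the robot, y to its left, z up, the work surface at z = 0. Lengths are in m, angles in rad, forces in N, time in s.
With the tool pointing down it reaches from about 0.25 to 0.725 m from the base axis. Payload 4 kg.
Tool frame: the origin (TCP) lies on the centre line of the jaws, within the pads' length; the fingertips stand 22 mm ahead of it and the grasp point (between the pads) lies 3 mm ahead of it (bot.tip_reach is the distance from the TCP to the fingertips, in m); z points along the fingers, y is the line along which they close (so a half turn about z gives the same grasp; the last joint's range is limited). The gripper opens to 85 mm and grips with 20 to 120 N. Pads are 22 mm wide; open, the fingers measure 114 mm over their backs; the gripper's body (76 mm by 85 mm) begins 54 mm behind the grasp point. The pads swing forward as they close: fully open they stand 13 mm farther back than shut.
Start: joints at [1.135, 0.241, 0.005, 1.335, 0, 1.571], TCP at [0.211, 0.453, 0.253] pointing down, gripper open.
Joint ranges: [-2.72, 2.72], [-1.05, 1.87], [-1.09, 1.28], [-1.99, 2.15], [-1.42, 1.44], [-3.14, 3.14]. Speed limits (rad/s): [2.79, 2.79, 3.14, 3.14, 3.14, 3.14].

## Interface

Orientations are given as a unit quaternion [x, y, z, w].
In Python, from workcell import bot gives the robot as it stands. The module is installed in compiled form; this text tells all that it offers.
- The arm moves only by the tool apply_moves, never from a script. Its argument "commands" is a list of rows, each a list of 4 numbers: the shift along the tool's x, y, z scaled (see below), then the turn about the tool's z scaled (see below). In form: [[tx, ty, tz, roll], ...]. A call has exactly 5 rows; each row shifts and turns the commanded pose from where the row before left it, along the tool's axes as they then stand; what a row does not reach is not made up. The controller multiplies each number of a shift by 20 mm and each number of a turn by 60 degrees. A row lasts 1/12 s, in which the tool goes at most 41.7 mm and 7.16 degrees, less where a joint would pass 70% of its speed; a pose out of reach is approached as far as the arm can. A call with a number of a shift or a turn outside -1 to 1 is refused whole. A call with a gripper value outside its range is refused whole. "claw" is the closure, from 0 (fully open) to 1 (shut), set as the call begins (left out, the last holds). The fingers move at their own pace and stop on an object; the grip force is fixed at half the most. Time passes only in rows, so rows that do not move let the fingers close, or fill a call up. It gives the time, the measured TCP pose, the force, the opening and the grip force at its end, in the units of the state.
- bot.get_obs(): the state, without advancing time (a new reading comes with each control period).
- bot.camera(name): name is "side" or "top" or "wrist"; returns a dict with "image" (420x560x3 uint8, blue, green, red), "camera_matrix" (3x3 intrinsics, pixels), "k1" (the pictures are not rectified: a ray, as slopes to the right and down, at radius r is drawn at 1 + k1 r^2 times it, then the intrinsics apply), "R" (3x3) and "t" (3): a world point X has camera coordinates R X + t. Camera axes: x right, y down, z forward; pixel columns grow to the right and rows downward; lengths in m; the calibration is good to about 2 mm. A picture is of the moment at which its call begins. There is no depth.
- bot.job_done(): hands the job in; it is judged then, once.
The state is a dict: "clock": time; "joint_pos": joint angles; "joint_vel": joint speeds; "tau": joint torques, N m; "eef_pos": TCP position; "tool_rot": TCP orientation; "ft_force": force on the tool from outside, world axes, zero at the start; "ft_torque": the same for the moment, N m; "grip_width": finger opening in m; "grasp_force": force on a finger pad.
Only numpy, scipy, OpenCV 4.12 (cv2) and the standard library are available. Lean on these libraries where they do the work, as an engineer would, in place of code of your own. Each camera call takes 0.05 s, during which the arm holds its last target. There are 200 camera calls.

## Task

Zero the film thickness gauges and set out today's samples: slide every gauge blade, tip first, into the gap of the gauge of its own colour until its red line is level with the jaw's front face and leave it lying there; once all are in, press the red zero button fully down. Then draw the blades out again and lay them flat, side by side, on the grey mat. Also stand each sample jar upright on the bench just left (as seen from the robot) of the jaw block of the gauge with its lid's colour, alongside the middle of the block and about 20 mm clear of it, and leave everything else where it is.

Things in the scene. Friction and masses are not known exactly. Their poses are not given: they have to be found in the camera images.
- gauge_blue: Fixed gauge, white jaw block with blue top plate. Origin on the bench under the middle of the jaw's front face; x into the gap, y left, z up. Aluminium apron 80 wide, top at z 30, from x -65 to the face, runs on as the gap's floor. Gap 44 wide (y +-22), z 30 to 40, 70 deep: no stop at the set depth. Jaw block x 0 to 80, y +-40, 85 high.
- blade_blue: Loose gauge blade, 0.12 kg: steel strip 100 long (x), 36 wide (y), 5 thick, with a red line across; upright blue handle block 28 (x) x 16 (y), z 5 to 50, centred at x -36. Origin under the strip's centre, tip at x +50, z up. Starts flat on the mat, tip roughly away from the robot. May be absent.
- blade_blue_line (a point): Centre of the red line on top of the blue blade, at x +10, z +5 in the blade's frame (40 behind the tip).
- jar_blue: Loose clear sample jar with a blue lid, 60 diameter, 65 tall, about 0.16 kg; origin at the centre of its underside, z up. May be absent.
- gauge_yellow: Fixed gauge, white jaw block with yellow top plate. Origin on the bench under the middle of the jaw's front face; x into the gap, y left, z up. Aluminium apron 80 wide, top at z 30, from x -65 to the face, runs on as the gap's floor. Gap 44 wide (y +-22), z 30 to 40, 70 deep: no stop at the set depth. Jaw block x 0 to 80, y +-40, 85 high.
- blade_yellow: Loose gauge blade, 0.12 kg: steel strip 100 long (x), 36 wide (y), 5 thick, with a red line across; upright yellow handle block 28 (x) x 16 (y), z 5 to 50, centred at x -36. Origin under the strip's centre, tip at x +50, z up. Starts flat on the mat, tip roughly away from the robot. May be absent.
- blade_yellow_line (a point): Centre of the red line on top of the yellow blade, at x +10, z +5 in the blade's frame (40 behind the tip).
- jar_yellow: Loose clear sample jar with a yellow lid, 60 diameter, 65 tall, about 0.16 kg; origin at the centre of its underside, z up. May be absent.
- gauge_green: Fixed gauge, white jaw block with green top plate. Origin on the bench under the middle of the jaw's front face; x into the gap, y left, z up. Aluminium apron 80 wide, top at z 30, from x -65 to the face, runs on as the gap's floor. Gap 44 wide (y +-22), z 30 to 40, 70 deep: no stop at the set depth. Jaw block x 0 to 80, y +-40, 85 high.
- blade_green: Loose gauge blade, 0.12 kg: steel strip 100 long (x), 36 wide (y), 5 thick, with a red line across; upright green handle block 28 (x) x 16 (y), z 5 to 50, centred at x -36. Origin under the strip's centre, tip at x +50, z up. Starts flat on the mat, tip roughly away from the robot. May be absent.
- blade_green_line (a point): Centre of the red line on top of the green blade, at x +10, z +5 in the blade's frame (40 behind the tip).
- jar_green: Loose clear sample jar with a green lid, 60 diameter, 65 tall, about 0.16 kg; origin at the centre of its underside, z up. May be absent.
- mat: Thin grey mat stuck to the bench, 130 (x) x 280 (y), 3 thick; the gauge blades lie on it side by side at the start. Origin at the centre of its underside.
- zero_spot (a point): Foot of the red zero button, on top of the grey control box (110 x 80, 40 high, fixed to the bench, long side along its x), 40 above the bench. The button, 32 diameter, stands up from here out of a low black housing (48 diameter, 12 high), its top 22 above this point; press straight down.
- zero (a joint): Travel of the spring-loaded zero button: 0 released, 0.006 m fully down (5 N); springs back.
- dish: Closed clear petri dish, 70 diameter, 14 high, between the gauges' aprons; not to be disturbed.
- weight: Brass weight, 32 diameter, 30 high, beside the control box; not to be disturbed.
- tip_box: Blue and yellow pipette tip box, 120 x 85 x 68 high, at the right; not to be disturbed.
- mug: Blue mug, 76 diameter, 90 high, at the left; not to be disturbed.

How it is judged:
By the outcome, as a careful person would: the job done as asked, in the order asked, and still so for the second after the job is handed in, with the robot touching nothing.
Of blade_blue, blade_yellow, blade_green only 2 to 3 are there at a start; the rules pass over those that are not, and their reading is None.
Of jar_blue, jar_yellow, jar_green only 2 to 3 are there at a start; the rules pass over those that are not, and their reading is None.
At some moment in a run one of jar_blue, jar_yellow, jar_green may be knocked a few centimetres aside while the robot is not near it.
Once in a run the grip may slacken for a moment while it holds something.
It also fails if it takes over 210 s, if anything falls off the work surface, if the arm or the gripper's body presses on something with over 40 N, if the wrist force passes 120 N, or if a joint passes its speed limit or range.

## Working session

There is one attempt and no reset: what is moved stays moved. The work goes in short steps, Python scripts to look and compute and a tool call to move; the robot and the scene stay as the last step left them, time stands still between calls to the robot, and variables do not carry over. Pictures are saved under pics/ and viewed, at most 14 in all, crops included, and the job is handed in when it is done.

Besides the shell and the picture viewer there is one more tool, called after "Emit:" as a command line: name --pt "numbers of a row" for each row, then --argument value for the rest. apply_moves: Moves the arm, as the interface text tells. Shifts and turns lie within -1 to 1; 1 stands for 20 mm of shift or 60 degrees of turn. Its arguments: {"type":"object","properties":{"commands":{"type":"array","items":{"type":"array","items":{"type":"number","minimum":-1,"maximum":1}}},"claw":{"type":"number"}},"required":["commands"]}

```bash
mkdir -p pics; python3 - <<'E'
from workcell import bot
import cv2,json
o=bot.get_obs(); print({k:(v if not hasattr(v,'round') else v) for k,v in o.items()}, bot.tip_reach)
for n in ("top","side","wrist"):
    c=bot.camera(n); cv2.imwrite(f"pics/a_{n}.png",c["image"]); print(n,c["camera_matrix"],c["k1"],c["R"],c["t"])
E
```

```text
{'clock': 0.0, 'joint_pos': array([1.13500627e+00, 2.41418544e-01, 3.70300260e-03, 1.33517391e+00,
       3.33886007e-05, 1.57077972e+00]), 'joint_vel': array([-5.11064866e-04,  2.09562432e-03, -1.16155594e-03,  1.52769447e-03,
       -2.93547833e-05,  7.51770159e-04]), 'tau': array([-1.25693066e-03, -3.72315288e+01,  2.52409405e+01,  1.70895708e-02,
       -2.64755972e-04,  9.74705074e-06]), 'eef_pos': array([0.21080737, 0.4527409 , 0.25240201]), 'tool_rot': array([ 2.16166695e-01,  9.76355911e-01, -1.01820261e-03, -2.42547965e-04]), 'ft_force': array([-0.0491742 ,  0.11228491, -0.25093421]), 'ft_torque': array([ 0.00382789, -0.01515956,  0.05340808]), 'grasp_force': 0.0, 'grip_width': 0.08548250284980143} 0.022
top [[389.31816051   0.         281.54872648]
 [  0.         389.31816051 205.80344328]
 [  0.           0.           1.        ]] -0.09234098243405753 [[ 0.02046855 -0.99964329  0.01715609]
 [-0.9985226  -0.0213035  -0.04998777]
 [ 0.05033543 -0.01610756 -0.99860247]] [0.00144301 0.51766614 1.24151803]
side [[533.74493021   0.         276.63345077]
 [  0.         533.74493021 217.82962035]
 [  0.           0.           1.        ]] -0.037171665686116274 [[ 0.97629819 -0.2161429  -0.01113954]
 [-0.16533941 -0.71163233 -0.68281938]
 [ 0.13965931  0.66847713 -0.7305023 ]] [-0.493309    0.14869071  1.53839232]
wrist [[323.35383123   0.         281.52910631]
 [  0.         323.35383123 210.56976054]
 [  0.           0.           1.        ]] -0.06375914564590626 [[ 0.42244886  0.90638368 -0.00236355]
 [ 0.86673239 -0.4032025   0.29360297]
 [ 0.26516395 -0.12608081 -0.95592453]] [-0.4989145  -0.03837315  0.38075828]
```

View pics/a_top.png

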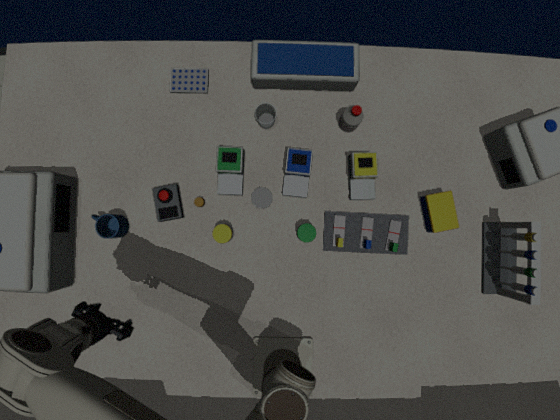

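View pics/a_side.png

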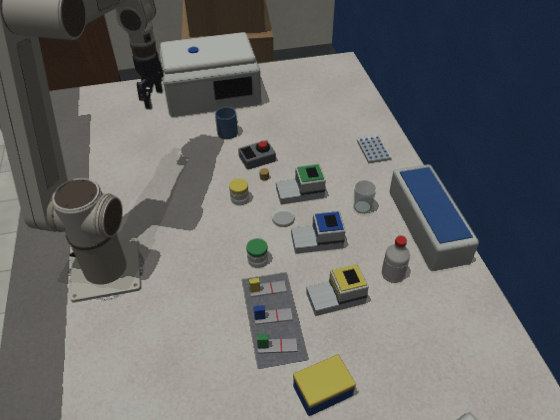

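Top view: green, blue and yellow gauges at columns 230, 298 and 364, row ~160. The blades on the mat run yellow, blue, green from left to right at columns 340, 367 and 393, row ~235. The yellow jar is at (222,232), the green jar at (307,232) and the button at (164,196). There is no blue jar. The side view agrees.

```bash
cat > h.py <<'E'
import numpy as np, cv2
from workcell import bot
from scipy.spatial.transform import Rotation as Rn
def rays(c,px):
    d=cv2.undistortPoints(np.float64(px).reshape(-1,1,2),c["camera_matrix"],np.array([c["k1"],0,0,0.]))[:,0]
    R=np.array(c["R"]);C=-R.T@np.array(c["t"])
    return C,np.c_[d,np.ones(len(d))]@R
def onz(c,px,z):
    C,D=rays(c,px); return (C+D*((z-C[2])/D[:,2])[:,None])[:,:2]
def tri(obs): # [(cam,px),...] -> point, rms
    A=np.zeros((3,3));b=np.zeros(3);L=[]
    for c,p in obs:
        C,D=rays(c,[p]);d=D[0]/np.linalg.norm(D[0]);P=np.eye(3)-np.outer(d,d);A+=P;b+=P@C;L.append((P,C))
    X=np.linalg.solve(A,b); return X,max(np.linalg.norm(P@(X-C)) for P,C in L)
def proj(c,X):
    R=np.array(c["R"]);return cv2.projectPoints(np.float64(X).reshape(-1,1,3),cv2.Rodrigues(R)[0],np.array(c["t"]),c["camera_matrix"],np.array([c["k1"],0,0,0.]))[0][:,0]
HUE=dict(blue=(105,125),yellow=(22,35),green=(45,80),red=(-8,8))
def blobs(c,col,amin=15,smin=120,vmin=40):
    h,s,v=cv2.split(cv2.cvtColor(c["image"],cv2.COLOR_BGR2HSV)); h=h.astype(int); h[h>170]-=180
    lo,hi=HUE[col]; m=((h>=lo)&(h<=hi)&(s>=smin)&(v>=vmin)).astype(np.uint8)
    n,l,st,ce=cv2.connectedComponentsWithStats(m)
    return [(ce[i].round(1),int(st[i][4]),st[i][:4].tolist(),l==i) for i in range(1,n) if st[i][4]>=amin]
def st():
    o=bot.get_obs();y=Rn.from_quat(o["tool_rot"]).as_matrix()[:,1]
    print("t%.1f"%o["clock"],"tcp",np.round(o["eef_pos"],4),"tooly",np.round(np.degrees(np.arctan2(y[1],y[0])),2),"F",np.round(o["ft_force"],1),"w",round(o["grip_width"],4),"gf",round(o["grasp_force"],1))
    return o
E
python3 - <<'E'
from h import *
t=bot.camera("top");s=bot.camera("side")
print("C",rays(t,[[0,0]])[0],rays(s,[[0,0]])[0])
for n,p in dict(gG=(230,158),gB=(298,161),gY=(364,165),bY=(340,242),bB=(367,245),bG=(393,247),jY=(222,232),jG=(307,232),btn=(164,196),mat=(366,232),wt=(199,201)).items(): print(n,onz(t,[p],.03).round(3))
for c,k in((t,'top'),(s,'side')):
  for col in HUE: print(k,col,[(b[0].tolist(),b[1]) for b in blobs(c,col)])
E
```

```text
C [0.45437947 0.03246843 1.26563519] [ 0.29135031 -1.0291922   1.21983279]
gG [[0.666 0.181]]
gB [[ 0.661 -0.037]]
gY [[ 0.654 -0.251]]
bY [[ 0.405 -0.176]]
bB [[ 0.397 -0.263]]
bG [[ 0.392 -0.347]]
jY [[0.43  0.199]]
jG [[ 0.435 -0.07 ]]
btn [[0.54  0.389]]
mat [[ 0.439 -0.259]]
wt [[0.526 0.276]]
top blue [([305.3, 59.1], 2719), ([550.6, 125.4], 107), ([298.5, 161.4], 342), ([368.1, 244.0], 46)]
top yellow [([365.1, 164.3], 355), ([441.9, 211.2], 1011), ([222.0, 233.0], 291), ([339.7, 242.2], 48)]
top green [([228.9, 159.3], 330), ([306.1, 232.3], 268), ([394.9, 247.2], 39)]
top red [([356.3, 110.0], 79), ([163.3, 194.9], 88)]
side blue [([480.0, 126.2], 45240), ([192.9, 49.6], 43), ([435.3, 205.3], 2379), ([328.3, 221.9], 305), ([259.3, 311.8], 137), ([322.7, 401.3], 387)]
side yellow [([238.4, 186.0], 219), ([348.3, 277.9], 407), ([334.6, 286.0], 25), ([254.3, 284.5], 128), ([323.5, 380.2], 1878)]
side green [([309.6, 173.4], 205), ([256.7, 247.4], 271), ([262.7, 340.4], 113)]
side red [([262.2, 144.6], 61), ([400.4, 241.1], 101)]
```

Emit:
apply_moves --pt "-1 0 0 -0.104" --pt "-1 0 0 -0.104" --pt "-1 0 0 -0.104" --pt "-1 0 0 -0.104" --pt "-1 0 0 0"

```text
clock: 0.67
eef_pos: [0.3083, 0.4313, 0.2533]
tool_rot: [-0.002, 1.0, -0.0, -0.0]
ft_force: [0.4, 0.4, 0.8]
grip_width: 0.0854
grasp_force: 0.0
```

Emit:
apply_moves --pt "-1 -1 0 0" --pt "-1 -1 0 0" --pt "-1 -1 0 0" --pt "-1 -1 0 0" --pt "-1 -1 0 0"

```text
clock: 1.08
eef_pos: [0.4083, 0.3308, 0.2531]
tool_rot: [-0.0, 1.0, -0.0, -0.0]
ft_force: [0.3, -0.2, 0.0]
grip_width: 0.0853
grasp_force: 0.0
```

Emit:
apply_moves --pt "-1 -1 0 0" --pt "-0.5 -1 0 0" --pt "0 -1 0 0" --pt "0 -1 0 0" --pt "0 -1 0 0"

```text
clock: 1.5
eef_pos: [0.4376, 0.2307, 0.2529]
tool_rot: [0.0, 1.0, -0.0, -0.0]
ft_force: [-0.0, -0.4, 0.9]
grip_width: 0.0854
grasp_force: 0.0
```

```bash
python3 - <<'E'
from h import *
import pickle
st();c=bot.camera("wrist");pickle.dump(c,open("w1.pkl","wb"));cv2.imwrite("pics/w1.png",c["image"])
for col in HUE: print(col,[(b[0].tolist(),b[1]) for b in blobs(c,col)])
E
```

```text
t1.5 tcp [0.4376 0.2307 0.2529] tooly 89.96 F [-0.  -0.4  0.9] w 0.0854 gf 0.0
blue []
yellow [([247.0, 178.9], 2799)]
green [([9.2, 192.0], 919), ([229.1, 363.2], 613)]
red [([421.2, 277.9], 452)]
```

View pics/w1.png

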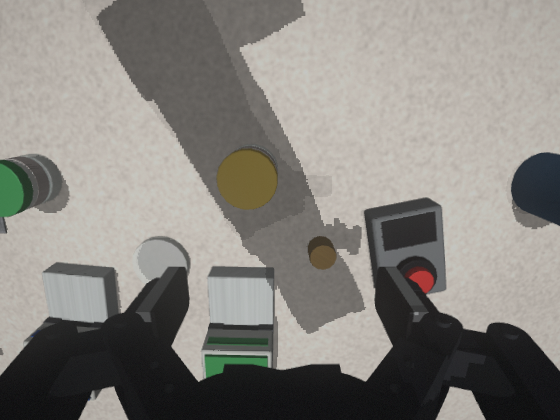

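The wrist view looks back toward the robot (image down is +x), with the fingers at the bottom. It shows the yellow jar at (247,179), the button at (421,278), and the green apron at rows 268–325 with its face at row ~325. I'll take a row of views from further forward.

Emit:
apply_moves --pt "-1 0 0 0" --pt "-1 0 0 0" --pt "-1 0 0 0" --pt "-1 0 0 0" --pt "-1 0 0 0"

```text
clock: 1.97
eef_pos: [0.5383, 0.2318, 0.2532]
tool_rot: [0.0, 1.0, -0.0, -0.0]
ft_force: [0.4, -0.3, -0.3]
grip_width: 0.0853
grasp_force: 0.0
```

Emit:
apply_moves --pt "-1 0 0 0" --pt "0 0 0 0" --pt "0 0 0 0" --pt "0 0 0 0" --pt "0 0 0 0"

```text
clock: 2.38
eef_pos: [0.5567, 0.2319, 0.2533]
tool_rot: [-0.0, 1.0, -0.0, -0.0]
ft_force: [-0.3, 0.2, 0.9]
grip_width: 0.0855
grasp_force: 0.0
```

```bash
cat > snap.py <<'E'
from h import *
import pickle,sys
n=sys.argv[1];st();c=bot.camera("wrist");pickle.dump(c,open(n+".pkl","wb"));cv2.imwrite(f"pics/{n}.png",c["image"])
E
python3 snap.py g1
```

```text
t2.4 tcp [0.5567 0.2319 0.2533] tooly 90.01 F [-0.3  0.2  0.9] w 0.0855 gf 0.0
```

Emit:
apply_moves --pt "0 -1 0 0" --pt "0 -1 0 0" --pt "0 -1 0 0" --pt "0 -1 0 0" --pt "0 -1 0 0"

```text
clock: 2.85
eef_pos: [0.5567, 0.1313, 0.2538]
tool_rot: [-0.0, 1.0, 0.0, 0.0]
ft_force: [0.3, 0.2, -0.1]
grip_width: 0.0855
grasp_force: 0.0
```

```bash
python3 snap.py g2
```

```text
t2.9 tcp [0.5567 0.1313 0.2538] tooly 90.04 F [ 0.3  0.2 -0.1] w 0.0855 gf 0.0
```

Emit:
apply_moves --pt "0 -1 0 0" --pt "0 -1 0 0" --pt "0 -1 0 0" --pt "0 -1 0 0" --pt "0 -1 0 0"

```text
clock: 3.32
eef_pos: [0.5568, 0.0314, 0.2538]
tool_rot: [-0.0, 1.0, 0.0, 0.0]
ft_force: [-0.4, 0.1, -0.3]
grip_width: 0.0855
grasp_force: 0.0
```

```bash
python3 snap.py g3
```

```text
t3.3 tcp [0.5568 0.0314 0.2538] tooly 90.03 F [-0.4  0.1 -0.3] w 0.0855 gf 0.0
```

Emit:
apply_moves --pt "0 -1 0 0" --pt "0 -1 0 0" --pt "0 -1 0 0" --pt "0 -1 0 0" --pt "0 -1 0 0"

```text
clock: 3.78
eef_pos: [0.557, -0.0684, 0.2538]
tool_rot: [-0.0, 1.0, 0.0, 0.0]
ft_force: [-0.8, 1.1, 1.0]
grip_width: 0.0852
grasp_force: 0.0
```

```bash
python3 snap.py g4
```

```text
t3.8 tcp [ 0.557  -0.0684  0.2538] tooly 90.03 F [-0.8  1.1  1. ] w 0.0852 gf 0.0
```

Emit:
apply_moves --pt "0 -1 0 0" --pt "0 -1 0 0" --pt "0 -1 0 0" --pt "0 -1 0 0" --pt "0 -1 0 0"

```text
clock: 4.25
eef_pos: [0.5572, -0.1683, 0.2538]
tool_rot: [-0.0, 1.0, -0.0, 0.0]
ft_force: [-0.0, 0.3, 0.1]
grip_width: 0.0856
grasp_force: 0.0
```

```bash
python3 snap.py g5
```

```text
t4.2 tcp [ 0.5572 -0.1683  0.2538] tooly 90.02 F [-0.   0.3  0.1] w 0.0856 gf 0.0
```

Emit:
apply_moves --pt "0 -1 0 0" --pt "0 -1 0 0" --pt "0 -1 0 0" --pt "0 -1 0 0" --pt "0 -1 0 0"

```text
clock: 4.72
eef_pos: [0.5573, -0.2681, 0.2538]
tool_rot: [-0.0, 1.0, -0.0, 0.0]
ft_force: [0.5, 0.3, -0.2]
grip_width: 0.0859
grasp_force: 0.0
```

```bash
python3 snap.py g6; python3 - <<'E'
import cv2,numpy as np
I=[cv2.imread(f"pics/g{i}.png") for i in range(1,7)]
I=[cv2.resize(i[60:],(400,257)) for i in I[1:5]]
cv2.imwrite("pics/mos.png",np.vstack([np.hstack(I[:2]),np.hstack(I[2:])]))
E
```

```text
t4.7 tcp [ 0.5573 -0.2681  0.2538] tooly 90.02 F [ 0.5  0.3 -0.2] w 0.0859 gf 0.0
```

View pics/mos.png

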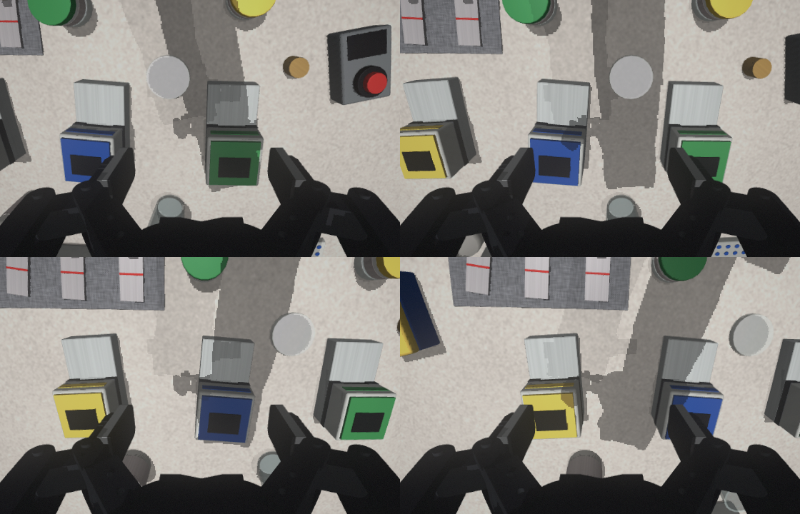

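```bash
python3 - <<'E'
import cv2,numpy as np
a=cv2.imread("pics/g3.png")[160:330,170:320];b=cv2.imread("pics/g5.png")[160:330,150:300]
im=np.hstack([cv2.resize(x,None,fx=2.6,fy=3.5,interpolation=cv2.INTER_CUBIC) for x in(a,b)]);cv2.imwrite("pics/z.png",cv2.convertScaleAbs(im,alpha=1.2));print(im.shape)
E
```

```text
(595, 780, 3)
```

View pics/z.png

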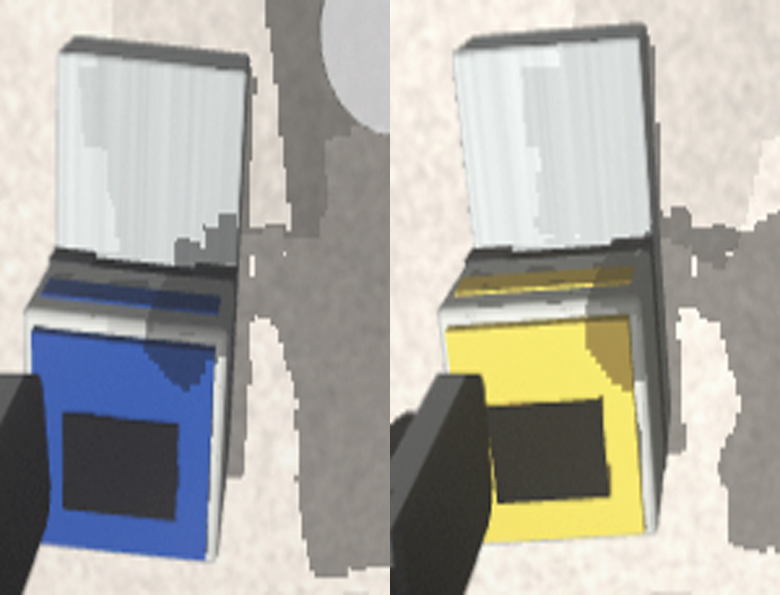

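The zoom shows the cool-grey apron top, the dark gap line at the jaw face, and the coloured plate just behind the jaw's edge. I'll segment the apron tops, ray-cast them onto z=30 and check the size (80×65). I'll check the height by triangulating across views.

```bash
cat > gau.py <<'E'
from h import *
import pickle
def corners(c,guess):
    im=c["image"].astype(int);m=((im.min(2)>70)&(im[...,0]>=im[...,2]-2)).astype(np.uint8)
    m[300:]=0
    m=cv2.morphologyEx(m,cv2.MORPH_CLOSE,np.ones((3,3)));m=cv2.morphologyEx(m,cv2.MORPH_OPEN,np.ones((5,5)))
    n,l,s,ce=cv2.connectedComponentsWithStats(m)
    out=[]
    for i in range(1,n):
        if s[i][4]<1500: continue
        k=max(cv2.findContours((l==i).astype(np.uint8),0,cv2.CHAIN_APPROX_NONE)[0],key=len)[:,0]
        P=onz(c,k,.03).astype(np.float32);r=cv2.minAreaRect(P*1000)
        out.append((np.array(r[0]),r[1],r[2],cv2.boxPoints(r)/1000,s[i]))
    return out
if __name__=="__main__":
  for i in range(1,7):
    c=pickle.load(open(f"g{i}.pkl","rb"))
    for ctr,sz,a,b,s in corners(c,None):
        print(i,ctr.round(1),np.round(sz,1),round(a,1),s.tolist())
E
python3 gau.py
```

```text
1 [520.7 381.9] [111.8  80.9] 11.7 [380, 92, 81, 115, 3765]
1 [539.8  90.1] [59.1 59.2] 89.9 [125, 141, 54, 55, 2025]
1 [601.8 -25.4] [134.8 138.2] 67.9 [2, 173, 105, 116, 6203]
1 [586.4 180.2] [79.7 80.8] 89.5 [199, 174, 73, 70, 4431]
1 [667.5 171.2] [91.3 68.7] 89.3 [193, 248, 77, 52, 2285]
2 [ 443.3 -142.2] [ 71.4 119.7] 88.2 [0, 16, 60, 121, 5186]
2 [520.6 384.7] [111.4  81.1] 12.3 [476, 95, 72, 111, 2839]
2 [540.3  82.1] [62.9 64. ] 90.0 [207, 138, 59, 60, 2730]
2 [598.  -26.7] [ 87.  106.9] 85.1 [104, 171, 78, 94, 4785]
2 [582.5 179.8] [69.7 80.5] 0.2 [289, 175, 74, 61, 4147]
3 [ 442.2 -195. ] [163.8 120.4] 88.1 [0, 11, 143, 125, 14391]
3 [428.4 -75. ] [61.2 62.8] 89.1 [144, 23, 62, 68, 3288]
3 [540.4  76.1] [64. 65.] 0.2 [293, 138, 61, 60, 2884]
3 [ 587.4 -235.8] [92.2 97.2] 3.2 [5, 169, 93, 77, 4770]
3 [585.6 -29. ] [80. 81.] 85.4 [192, 171, 74, 72, 4500]
3 [586.3 176. ] [86.8 79.5] 88.7 [370, 174, 82, 69, 4615]
4 [ 440.7 -248.4] [256.  120.4] 88.2 [0, 8, 231, 127, 24235]
4 [428.3 -65.7] [59.9 63.1] 90.0 [254, 21, 62, 69, 3348]
4 [540.   67.7] [60.2 59. ] 0.2 [380, 140, 55, 56, 2300]
4 [ 622.4 -237.4] [162.7  89.4] 3.2 [87, 168, 91, 132, 5322]
4 [581.2 -29.6] [80.  71.8] 85.2 [279, 171, 77, 65, 4359]
4 [625.5 171.2] [ 94.5 158. ] 88.6 [440, 174, 96, 126, 6739]
5 [ 440.7 -257.6] [259.6 120.3] 88.2 [63, 4, 263, 130, 28384]
5 [539.8  60.4] [60.3 58.9] 10.6 [463, 142, 52, 54, 2173]
5 [ 576.8 -243.4] [71.4 82. ] 3.3 [175, 167, 78, 65, 4469]
5 [585.1 -30.5] [80.1 78.1] 85.3 [366, 172, 78, 70, 4232]
6 [ 440.5 -264.8] [259.5 121.2] 88.1 [153, 0, 268, 135, 28858]
6 [ 579.5 -245.1] [77.7 79.2] 3.2 [265, 167, 74, 70, 4461]
6 [625.5 -40.7] [ 94.2 160.1] 85.4 [428, 171, 101, 129, 6747]
```

```bash
cat > gpose.py <<'E'
from gau import *
G={}
for name,y0,vs in(("green",.18,(1,2,3)),("blue",-.03,(3,4,5)),("yellow",-.243,(5,6))):
    fc={};res=[]
    for i in vs:
        c=pickle.load(open(f"g{i}.pkl","rb"))
        for ctr,sz,a,b,s in corners(c,None):
            if abs(ctr[1]/1000-y0)<.03 and .56<ctr[0]/1000<.6:
                f=b[np.argsort(b[:,0])[:2]];f=f[np.argsort(f[:,1])]
                u=f[1]-f[0];w=np.linalg.norm(u);u/=w;ux=np.array([u[1],-u[0]])
                o=f.mean(0)+.065*ux;res.append([*o,np.degrees(np.arctan2(ux[1],ux[0]))]);
                fc[i]=(c,proj(c,np.c_[f,[.03,.03]]))
                print(name,i,np.round(res[-1],4),round(w,4))
    k=list(fc)
    for j in(0,1): print("  tri",[x.round(4) if hasattr(x,'round') else x for x in tri([(fc[i][0],fc[i][1][j]) for i in k])])
    G[name]=np.mean(res,0)
print(G);pickle.dump(G,open("G.pkl","wb"))
E
python3 gpose.py
```

```text
green 1 [ 0.611   0.18   -0.5411] 0.0797
green 2 [0.6126 0.1799 0.1959] 0.0805
green 3 [ 0.6116  0.1755 -1.2686] 0.0868
  tri [array([0.5487, 0.1381, 0.0174]), np.float64(0.0021)]
  tri [array([0.5472, 0.2203, 0.0296]), np.float64(0.0007)]
blue 3 [ 0.61   -0.0309 -4.6222] 0.08
blue 4 [ 0.6102 -0.032  -4.758 ] 0.08
blue 5 [ 0.6109 -0.0326 -4.7289] 0.0801
  tri [array([ 0.5428, -0.0664,  0.0272]), np.float64(0.0005)]
  tri [array([0.5494, 0.014 , 0.0273]), np.float64(0.0006)]
yellow 5 [ 0.606  -0.2417  3.2843] 0.082
yellow 6 [ 0.6056 -0.2436  3.1818] 0.0792
  tri [array([ 0.5434, -0.2868,  0.0286]), np.float64(0.0003)]
  tri [array([ 0.5405, -0.2057,  0.0186]), np.float64(0.0002)]
{'green': array([ 0.6117501 ,  0.17843895, -0.5379459 ], dtype=float32), 'blue': array([ 0.6103831 , -0.03185757, -4.7030225 ], dtype=float32), 'yellow': array([ 0.60581034, -0.2426573 ,  3.23307   ], dtype=float32)}
```

Emit:
apply_moves --pt "1 0 0 0" --pt "1 0 0 0" --pt "1 0 0 0" --pt "1 0 0 0" --pt "0 0 0 0"

```text
clock: 5.18
eef_pos: [0.4741, -0.2671, 0.2539]
tool_rot: [0.001, 1.0, 0.0, -0.001]
ft_force: [0.8, 0.8, 0.5]
grip_width: 0.0852
grasp_force: 0.0
```

```bash
python3 snap.py m1
```

```text
t5.2 tcp [ 0.4741 -0.2671  0.2539] tooly 89.91 F [0.8 0.8 0.5] w 0.0852 gf 0.0
```

Emit:
apply_moves --pt "0.5 -1 0 0" --pt "0 -1 0 0" --pt "0 -1 0 0" --pt "0 0 0 0" --pt "0 0 0 0"

```text
clock: 5.65
eef_pos: [0.468, -0.3284, 0.2531]
tool_rot: [0.001, 1.0, 0.0, 0.0]
ft_force: [0.3, 0.2, 1.1]
grip_width: 0.085
grasp_force: 0.0
```

```bash
python3 snap.py m2; python3 - <<'E'
from h import *;import pickle
for n in("m1","m2"):
  c=pickle.load(open(n+".pkl","rb"))
  for col in HUE: print(n,col,[(b[0].tolist(),b[1],b[2]) for b in blobs(c,col,40)])
E
```

```text
t5.7 tcp [ 0.468  -0.3284  0.2531] tooly 89.94 F [0.3 0.2 1.1] w 0.085 gf 0.0
m1 blue [([287.8, 115.0], 459, [279, 100, 18, 31]), ([484.8, 310.2], 245, [458, 307, 59, 8]), ([476.2, 326.6], 197, [463, 322, 26, 11])]
m1 yellow [([375.0, 119.6], 693, [361, 106, 28, 29]), ([66.0, 221.0], 8864, [7, 160, 115, 123]), ([314.8, 310.5], 57, [294, 307, 36, 6]), ([304.9, 339.9], 1756, [273, 322, 65, 48])]
m1 green [([198.8, 107.1], 417, [190, 92, 19, 30]), ([485.7, 130.3], 215, [469, 122, 40, 18]), ([505.6, 164.9], 195, [493, 147, 24, 33])]
m1 red [([203.7, 149.4], 60, [188, 146, 32, 7]), ([283.6, 157.1], 68, [268, 155, 32, 5]), ([362.9, 161.0], 56, [348, 160, 31, 3])]
m2 blue [([348.5, 120.3], 579, [336, 107, 25, 29]), ([533.5, 312.8], 286, [505, 309, 55, 8]), ([544.6, 337.5], 746, [515, 325, 45, 40])]
m2 yellow [([432.6, 126.1], 849, [415, 113, 36, 29]), ([121.2, 225.7], 9045, [63, 164, 114, 124]), ([355.3, 314.1], 278, [328, 310, 50, 9]), ([357.8, 340.7], 1446, [329, 326, 64, 42]), ([360.2, 373.9], 184, [342, 370, 32, 10])]
m2 green [([264.2, 115.8], 179, [254, 97, 19, 31]), ([541.8, 159.1], 1877, [520, 130, 40, 58])]
m2 red [([258.2, 154.2], 68, [243, 151, 31, 8]), ([337.2, 162.1], 64, [322, 160, 31, 5]), ([415.7, 166.1], 55, [401, 165, 30, 3])]
```

View pics/m1.png

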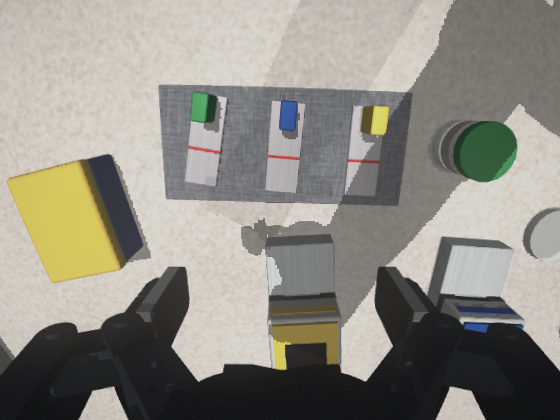

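In m1 the blades' red lines are at (204,149) green, (284,157) blue and (363,161) yellow. The handles are at (203,107), (288,115) and (377,120).

```bash
cat > blade.py <<'E'
from h import *
import pickle
def lines(c,zline=.008,zmin=0):
    out=[]
    for b in blobs(c,"red",35,90,40):
        x,y,w,h=b[2]
        if not(20<w<70 and h<16): continue
        ys,xs=np.where(b[3]);P=onz(c,np.c_[xs,ys],zline);m=P.mean(0)
        v=np.linalg.svd(P-m)[2][0];v=v*np.sign(v[1]);t=(P-m)@v
        out.append(dict(px=b[0],xy=m,len=np.ptp(t),yaw=np.degrees(np.arctan2(-v[0],v[1]))))
    return out
def handle(c,col,ztop=.053,near=None):
    im=c["image"];r=[]
    for b in blobs(c,col,100,100,30):
        ys,xs=np.where(b[3]);v=im[ys,xs].max(1).astype(np.float32)
        t,_=cv2.threshold(v.astype(np.uint8),0,255,cv2.THRESH_OTSU)
        for sel in((v>t),(v>0)):
            P=onz(c,np.c_[xs,ys][sel],ztop);q=cv2.minAreaRect((P*1000).astype(np.float32))
            if near is None or np.hypot(*(P.mean(0)-near))<.04: r.append((np.round(q[0],1),np.round(q[1],1),round(q[2],1),b[0]))
    return r
if __name__=="__main__":
    A,B=[pickle.load(open(n+".pkl","rb")) for n in("m1","m2")]
    la,lb=lines(A),lines(B)
    for p,q in zip(sorted(la,key=lambda d:d["px"][0]),sorted(lb,key=lambda d:d["px"][0])):
        print("line",p["xy"].round(4),round(p["len"],4),round(p["yaw"],1),"|",q["xy"].round(4),round(q["yaw"],1),"tri",tri([(A,p["px"]),(B,q["px"])]))
    for col in("green","blue","yellow"):
        for c in(A,B):print(col,*handle(c,col,near=[.4,{"green":-.345,"blue":-.262,"yellow":-.175}[col]]),sep="\n  ")
E
python3 blade.py
```

```text
line [ 0.4391 -0.3551] 0.0357 -10.2 | [ 0.439  -0.3549] -10.3 tri (array([ 0.43884854, -0.35482576,  0.00938755]), np.float64(5.9869969324382254e-05))
line [ 0.448 -0.265] 0.0354 -5.0 | [ 0.448 -0.265] -5.3 tri (array([ 0.4481115 , -0.26497213,  0.00746594]), np.float64(1.2224857053381981e-05))
line [ 0.4523 -0.1749] 0.0359 -3.0 | [ 0.4525 -0.173 ] -3.1 tri (array([ 0.45077815, -0.17762448,  0.01883315]), np.float64(5.338947509669079e-05))
green
  (array([ 393.5, -346.5]), array([14.9, 26.8]), 80.0, array([201.8, 106.4]))
  (array([ 394.2, -342.7]), array([22.5, 26.8]), 80.0, array([201.8, 106.4]))
green
  (array([ 393.3, -346.7]), array([13.9, 26.1]), 79.5, array([263.1, 112. ]))
  (array([ 393.6, -345.9]), array([15.7, 27. ]), 79.1, array([263.1, 112. ]))
blue
  (array([ 401.7, -261. ]), array([13.2, 25.5]), 84.6, array([287.8, 115.1]))
  (array([ 402. , -260.9]), array([15.5, 27.5]), 85.0, array([287.8, 115.1]))
blue
  (array([ 401.9, -260.9]), array([15., 27.]), 85.4, array([348. , 120.8]))
  (array([ 401.6, -264.3]), array([21.6, 27.1]), 85.0, array([348. , 120.8]))
yellow
  (array([ 406.1, -172. ]), array([15.2, 27.3]), 86.6, array([374.9, 119.8]))
  (array([ 406. , -176.6]), array([25. , 27.6]), 86.5, array([374.9, 119.8]))
yellow
  (array([ 406.3, -172. ]), array([14.8, 26.8]), 86.8, array([432.5, 126.1]))
  (array([ 405.8, -180.6]), array([32.3, 27.4]), 86.9, array([432.5, 126.1]))
```

Measured and consistent: the line heights come out near 8 mm, handle-to-line is 46 mm, and the handle tops are 16×28. I'll take green first.

```bash
cat > go.py <<'E'
from h import *
import sys
x,y,z,yaw=map(float,sys.argv[1:5]); o=st()
Y=Rn.from_quat(o["tool_rot"]).as_matrix()[:,1];cur=np.degrees(np.arctan2(Y[1],Y[0]))-90
p=np.radians(yaw);d=(np.array([x,y,z])-o["eef_pos"])/.02
print("roll tot %.3f"%((cur-yaw)/60),"after: tx %.2f ty %.2f tz %.2f"%(-np.cos(p)*d[0]-np.sin(p)*d[1],-np.sin(p)*d[0]+np.cos(p)*d[1],-d[2]))
E
python3 go.py .3934 -.3466 .041 -10.2
```

```text
t5.7 tcp [ 0.4679 -0.3277  0.2531] tooly 90.0 F [-0.1 -0.1  1.1] w 0.0859 gf 0.0
roll tot 0.170 after: tx 3.50 ty -1.59 tz 10.61
```

Emit:
apply_moves --pt "0 0 0 0.085" --pt "0 0 0 0.085" --pt "1 -0.5 1 0" --pt "1 -0.5 1 0" --pt "1 -0.5 1 0"

```text
clock: 6.12
eef_pos: [0.4034, -0.3459, 0.193]
tool_rot: [0.088, 0.996, -0.0, 0.001]
ft_force: [-0.1, -0.5, -0.2]
grip_width: 0.0853
grasp_force: 0.0
```

Emit:
apply_moves --pt "0.5 -0.1 1 0" --pt "0 0 1 0" --pt "0 0 1 0" --pt "0 0 0 0" --pt "0 0 0 0"

```text
clock: 6.53
eef_pos: [0.3927, -0.3458, 0.1328]
tool_rot: [0.088, 0.996, 0.001, -0.001]
ft_force: [0.4, -0.5, -0.2]
grip_width: 0.0854
grasp_force: 0.0
```

```bash
python3 go.py .3934 -.3466 .041 -10.2; python3 snap.py n1; python3 - <<'E'
from blade import *
c=pickle.load(open("n1.pkl","rb"));print(handle(c,"green"));
E
```

```text
t6.5 tcp [ 0.3927 -0.3458  0.1328] tooly 79.87 F [ 0.4 -0.5 -0.2] w 0.0854 gf 0.0
roll tot 0.001 after: tx -0.04 ty -0.03 tz 4.59
t6.5 tcp [ 0.3927 -0.3458  0.1328] tooly 79.87 F [ 0.4 -0.5 -0.2] w 0.0854 gf 0.0
[(array([ 393.4, -346.5]), array([14.2, 26.2]), 79.8, array([280.7, 230. ])), (array([ 393. , -346.4]), array([15.4, 26.9]), 79.8, array([280.7, 230. ]))]
```

View pics/n1.png

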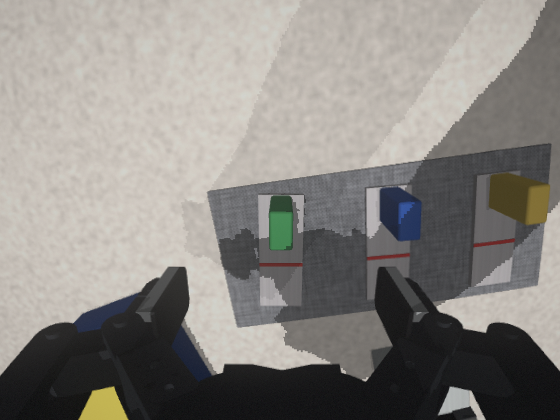

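Handle centred at (280,230) between the fingers, and the tip box is clear. Descend and grip.

Emit:
apply_moves --pt "-0.04 -0.03 1 0" --pt "0 0 1 0" --pt "0 0 1 0" --pt "0 0 1 0" --pt "0 0 0.59 0"

```text
clock: 7.0
eef_pos: [0.3944, -0.3479, 0.0415]
tool_rot: [0.089, 0.996, -0.0, 0.0]
ft_force: [0.5, 0.3, 0.1]
grip_width: 0.0855
grasp_force: 0.0
```

Emit:
apply_moves --pt "0 0 0 0" --pt "0 0 0 0" --pt "0 0 0 0" --pt "0 0 0 0" --pt "0 0 0 0" --claw 1

```text
clock: 7.42
eef_pos: [0.3945, -0.3487, 0.043]
tool_rot: [0.089, 0.996, -0.001, 0.001]
ft_force: [-0.2, -0.2, 0.6]
grip_width: 0.0255
grasp_force: 0.0
```

Emit:
apply_moves --pt "0 0 0 0" --pt "0 0 0 0" --pt "0 0 0 0" --pt "0 0 0 0" --pt "0 0 0 0"

```text
clock: 7.83
eef_pos: [0.3943, -0.3485, 0.0428]
tool_rot: [0.089, 0.996, -0.001, 0.001]
ft_force: [-0.4, 0.3, 5.7]
grip_width: 0.0152
grasp_force: 59.3
```

Emit:
apply_moves --pt "0 0 -1 0" --pt "0 0 -1 0" --pt "0 0 -1 0" --pt "0 0 -1 0" --pt "0 0 0 0"

```text
clock: 8.25
eef_pos: [0.3954, -0.3497, 0.1254]
tool_rot: [0.089, 0.996, -0.002, 0.003]
ft_force: [0.9, -0.5, -1.3]
grip_width: 0.0152
grasp_force: 58.5
```

```bash
python3 - <<'E'
import pickle;G=dict(green=(.612,.180,-.2),blue=(.6104,-.0318,-4.7),yellow=(.6058,-.2428,3.2))
pickle.dump(G,open("G.pkl","wb"))
import numpy as np
for k,(x,y,a) in G.items():
    u=np.array([np.cos(np.radians(a)),np.sin(np.radians(a))]);v=np.array([-u[1],u[0]])
    print(k,"handle set",(np.array([x,y])-.046*u).round(4),"handle pre",(np.array([x,y])-.116*u).round(4),"jar",(np.array([x,y])+.04*u+.09*v).round(4))
E
python3 snap.py n2;python3 go.py .496 .180 .12 -.2
```

```text
green handle set [0.566  0.1802] handle pre [0.496  0.1804] jar [0.6523 0.2699]
blue handle set [ 0.5646 -0.028 ] handle pre [ 0.4948 -0.0223] jar [0.6576 0.0546]
yellow handle set [ 0.5599 -0.2454] handle pre [ 0.49   -0.2493] jar [ 0.6407 -0.1507]
t8.2 tcp [ 0.3954 -0.3497  0.1254] tooly 79.78 F [ 0.9 -0.5 -1.3] w 0.0152 gf 58.5
t8.3 tcp [ 0.3947 -0.3491  0.1235] tooly 79.78 F [-0.3 -0.4 -2.6] w 0.0148 gf 58.5
roll tot -0.167 after: tx -4.97 ty 26.47 tz 0.18
```

View pics/n2.png

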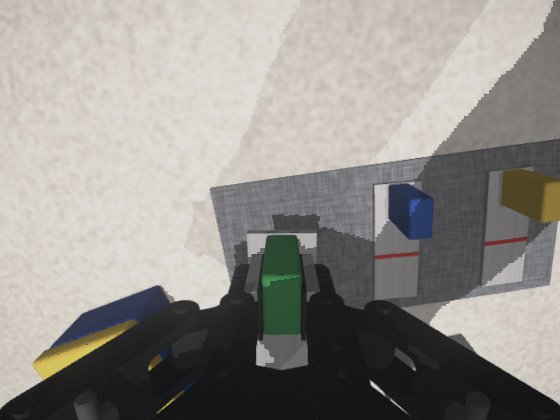

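Green is held firmly. Carry it to in front of the green gauge.

Emit:
apply_moves --pt "0 0 -0.2 -0.083" --pt "0 0 -0.2 -0.084" --pt "-0.6 1 0 0" --pt "-0.6 1 0 0" --pt "-0.6 1 0 0"

```text
clock: 8.72
eef_pos: [0.4289, -0.2872, 0.1278]
tool_rot: [0.002, 1.0, 0.001, -0.001]
ft_force: [0.3, 0.1, -1.3]
grip_width: 0.0152
grasp_force: 58.6
```

Emit:
apply_moves --pt "-0.6 1 0 0" --pt "-0.6 1 0 0" --pt "-0.6 1 0 0" --pt "-0.4 1 0 0" --pt "-0.4 1 0 0"

```text
clock: 9.13
eef_pos: [0.4815, -0.1868, 0.1277]
tool_rot: [0.002, 1.0, 0.001, -0.001]
ft_force: [-0.5, -0.1, -1.9]
grip_width: 0.0152
grasp_force: 58.6
```

Emit:
apply_moves --pt "-0.4 1 0 0" --pt "-0.2 1 0 0" --pt "0 1 0 0" --pt "0 1 0 0" --pt "0 1 0 0"

```text
clock: 9.55
eef_pos: [0.4932, -0.0871, 0.1276]
tool_rot: [0.002, 1.0, 0.0, -0.002]
ft_force: [-0.1, -0.8, -1.6]
grip_width: 0.0153
grasp_force: 62.7
```

Emit:
apply_moves --pt "0 1 0 0" --pt "0 1 0 0" --pt "0 1 0 0" --pt "0 1 0 0" --pt "0 1 0 0"

```text
clock: 9.97
eef_pos: [0.4934, 0.0126, 0.1278]
tool_rot: [0.002, 1.0, -0.0, -0.002]
ft_force: [0.7, 0.8, -1.1]
grip_width: 0.0152
grasp_force: 62.7
```

Emit:
apply_moves --pt "0 1 0 0" --pt "0 1 0 0" --pt "0 1 0 0" --pt "0 1 0 0" --pt "0 1 0 0"

```text
clock: 10.38
eef_pos: [0.4938, 0.1124, 0.1277]
tool_rot: [0.002, 1.0, -0.0, -0.001]
ft_force: [0.1, -0.1, -0.7]
grip_width: 0.0152
grasp_force: 62.7
```

Emit:
apply_moves --pt "0 1 0 0" --pt "0 1 0 0" --pt "0 1 0 0" --pt "0 0.4 0 0" --pt "0 0 0 0"

```text
clock: 10.8
eef_pos: [0.4945, 0.1809, 0.1281]
tool_rot: [0.0, 1.0, -0.0, -0.001]
ft_force: [0.1, -0.4, -1.8]
grip_width: 0.0151
grasp_force: 62.9
```

```bash
python3 go.py .497 .180 .0718 -.2; python3 snap.py n3
```

```text
t10.8 tcp [0.4945 0.1809 0.1281] tooly 89.97 F [ 0.1 -0.4 -1.8] w 0.0151 gf 62.9
roll tot 0.003 after: tx -0.13 ty -0.05 tz 2.81
t10.8 tcp [0.4945 0.1809 0.1281] tooly 89.97 F [ 0.1 -0.4 -1.8] w 0.0151 gf 62.9
```

View pics/n3.png

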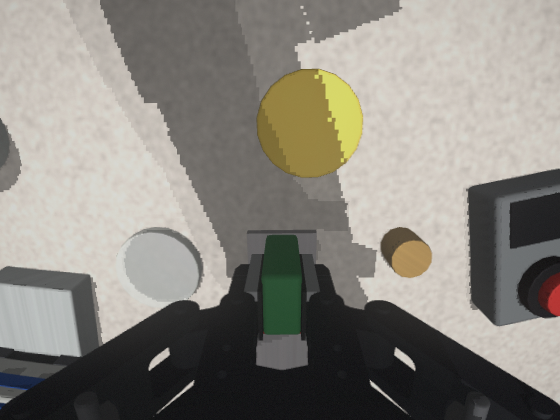

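Emit:
apply_moves --pt "-0.1 -0.05 1 0.003" --pt "0 0 1 0" --pt "0 0 0.8 0" --pt "0 0 0 0" --pt "0 0 0 0"

```text
clock: 11.27
eef_pos: [0.4965, 0.1772, 0.0728]
tool_rot: [0.004, 1.0, -0.001, -0.001]
ft_force: [0.2, 0.2, -0.7]
grip_width: 0.0153
grasp_force: 63.0
```

```bash
python3 go.py .5672 .1798 .0718 -.2
```

```text
t11.3 tcp [0.4965 0.1772 0.0728] tooly 89.54 F [ 0.2  0.2 -0.7] w 0.0153 gf 63.0
roll tot -0.004 after: tx -3.53 ty 0.14 tz 0.05
```

Emit:
apply_moves --pt "-0.5 0.14 0 -0.004" --pt "-0.6 0 0 0" --pt "-0.6 0 0 0" --pt "-0.5 0 0 0" --pt "0 0 0 0"

```text
clock: 11.68
eef_pos: [0.543, 0.1807, 0.0742]
tool_rot: [0.002, 1.0, 0.0, 0.001]
ft_force: [0.8, -0.4, -3.5]
grip_width: 0.015
grasp_force: 62.4
```

```bash
python3 go.py .5672 .1798 .0718 -.2
```

```text
t11.7 tcp [0.543  0.1807 0.0742] tooly 89.78 F [ 0.8 -0.4 -3.5] w 0.015 gf 62.4
roll tot -0.000 after: tx -1.21 ty -0.04 tz 0.12
```

Emit:
apply_moves --pt "0 0 0.12 0" --pt "-0.4 0 0 0" --pt "-0.4 0 0 0" --pt "-0.41 0 0 0" --pt "0 0 0 0"

```text
clock: 12.1
eef_pos: [0.568, 0.1815, 0.0718]
tool_rot: [0.001, 1.0, 0.0, 0.002]
ft_force: [1.2, -0.3, -1.6]
grip_width: 0.015
grasp_force: 62.9
```

```bash
python3 go.py .5672 .1798 .0695 -.2
```

```text
t12.1 tcp [0.568  0.1815 0.0718] tooly 89.84 F [ 1.2 -0.3 -1.6] w 0.015 gf 62.9
roll tot 0.001 after: tx 0.04 ty -0.08 tz 0.11
```

Lower to rest, open, back up, and look.

Emit:
apply_moves --pt "0.04 -0.05 0.06 0" --pt "0 0 0.05 0" --pt "0 0 0 0" --pt "0 0 0 0" --pt "0 0 0 0"

```text
clock: 12.52
eef_pos: [0.5653, 0.1803, 0.0699]
tool_rot: [0.001, 1.0, 0.0, 0.001]
ft_force: [0.9, -0.5, 5.6]
grip_width: 0.0153
grasp_force: 63.8
```

Emit:
apply_moves --pt "0 0 0 0" --pt "0 0 0 0" --pt "0 0 0 0" --pt "0 0 0 0" --pt "0 0 0 0" --claw 0

```text
clock: 12.93
eef_pos: [0.5643, 0.1803, 0.0684]
tool_rot: [0.001, 1.0, -0.0, -0.0]
ft_force: [-0.5, 0.1, -0.4]
grip_width: 0.0747
grasp_force: 0.0
```

Emit:
apply_moves --pt "0 0 -1 0" --pt "0 0 -1 0" --pt "0 0 -1 0" --pt "0 0 -1 0" --pt "0 0 -1 0"

```text
clock: 13.35
eef_pos: [0.5644, 0.1803, 0.1696]
tool_rot: [0.001, 1.0, -0.0, -0.0]
ft_force: [-0.1, -0.8, 0.3]
grip_width: 0.0853
grasp_force: 0.0
```

Emit:
apply_moves --pt "0 -0.5 -1 0" --pt "0 0 -1 0" --pt "0 0 -1 0" --pt "0 0 0 0" --pt "0 0 0 0"

```text
clock: 13.77
eef_pos: [0.5654, 0.1705, 0.23]
tool_rot: [0.001, 1.0, 0.0, 0.001]
ft_force: [-0.4, 0.2, -1.1]
grip_width: 0.0856
grasp_force: 0.0
```

```bash
python3 snap.py n4; python3 - <<'E'
from blade import *
c=pickle.load(open("n4.pkl","rb"));print(lines(c,.035));print(*handle(c,"green",.080,near=[.566,.18]),sep="\n")
cv2.imwrite("pics/n4z.png",cv2.resize(c["image"][190:350,200:400],None,fx=3.5,fy=3.5,interpolation=cv2.INTER_CUBIC))
E
```

```text
t13.8 tcp [0.5654 0.1705 0.23  ] tooly 89.87 F [-0.4  0.2 -1.1] w 0.0856 gf 0.0
[{'px': array([291.5, 231.6]), 'xy': array([0.61124641, 0.18090012]), 'len': np.float64(0.03457432416025208), 'yaw': np.float64(-0.9752501389374596)}]
```

View pics/n4z.png

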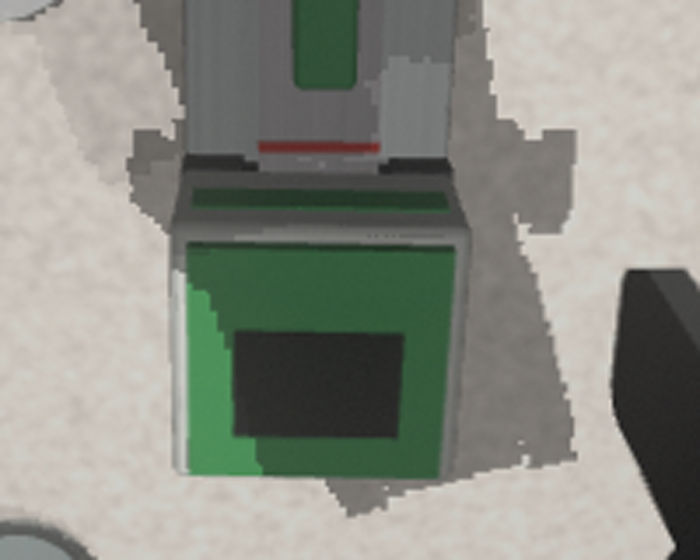

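```bash
python3 - <<'E'
from blade import *
c=pickle.load(open("n4.pkl","rb"))
for n,z,p in(("lipmid",.04,(320,171)),("lipR",.04,(415,171)),("lipL",.04,(220,169)),("darkstartR",.03,(415,158)),("darkstartL",.03,(220,154)),("platefront",.087,(320,243)),("blocktopfront",.085,(320,232)),("line",.035,(320,148))):
    print(n,onz(c,[(200+p[0]/3.5,190+p[1]/3.5)],z).round(4))
# intensity column through strip
g=c["image"][...,1][225:262,285:299].mean(1).round(0);print(list(zip(range(225,262),g)))
g=c["image"][...,1][225:262,316:326].mean(1).round(0);print(list(zip(range(225,262),g)))
E
```

```text
lipmid [[0.6174 0.1808]]
lipR [[0.6175 0.2089]]
lipL [[0.6167 0.1511]]
darkstartR [[0.6173 0.21  ]]
darkstartL [[0.6158 0.1506]]
platefront [[0.6181 0.1794]]
blocktopfront [[0.6159 0.1794]]
line [[0.612  0.1809]]
[(225, np.float64(95.0)), (226, np.float64(95.0)), (227, np.float64(95.0)), (228, np.float64(95.0)), (229, np.float64(95.0)), (230, np.float64(68.0)), (231, np.float64(45.0)), (232, np.float64(44.0)), (233, np.float64(65.0)), (234, np.float64(94.0)), (235, np.float64(100.0)), (236, np.float64(97.0)), (237, np.float64(97.0)), (238, np.float64(95.0)), (239, np.float64(80.0)), (240, np.float64(71.0)), (241, np.float64(70.0)), (242, np.float64(70.0)), (243, np.float64(72.0)), (244, np.float64(60.0)), (245, np.float64(56.0)), (246, np.float64(56.0)), (247, np.float64(56.0)), (248, np.float64(55.0)), (249, np.float64(82.0)), (250, np.float64(76.0)), (251, np.float64(72.0)), (252, np.float64(72.0)), (253, np.float64(73.0)), (254, np.float64(87.0)), (255, np.float64(101.0)), (256, np.float64(109.0)), (257, np.float64(118.0)), (258, np.float64(120.0)), (259, np.float64(88.0)), (260, 
[... 282 characters left out ...]
4, np.float64(120.0)), (235, np.float64(60.0)), (236, np.float64(43.0)), (237, np.float64(43.0)), (238, np.float64(43.0)), (239, np.float64(53.0)), (240, np.float64(71.0)), (241, np.float64(70.0)), (242, np.float64(71.0)), (243, np.float64(71.0)), (244, np.float64(67.0)), (245, np.float64(57.0)), (246, np.float64(57.0)), (247, np.float64(57.0)), (248, np.float64(57.0)), (249, np.float64(65.0)), (250, np.float64(86.0)), (251, np.float64(71.0)), (252, np.float64(72.0)), (253, np.float64(71.0)), (254, np.float64(78.0)), (255, np.float64(96.0)), (256, np.float64(104.0)), (257, np.float64(99.0)), (258, np.float64(120.0)), (259, np.float64(115.0)), (260, np.float64(69.0)), (261, np.float64(59.0))]
```

The line sits about 5 mm short of the jaw lip; several edges put the face at x≈0.6165, so my apron-front estimate was 4–5 mm low. I'll re-measure all the faces from the dark gap edge.

```bash
cat > face.py <<'E'
from h import *
import pickle
def face(c,g):
    x,y,a=g;a=np.radians(a);u=np.array([np.cos(a),np.sin(a)]);v=np.array([-u[1],u[0]]);im=c["image"].astype(np.float32)[...,1];R=[]
    for w in list(range(-37,-24,2))+list(range(25,38,2)):
        for z,kind in((.03,"dark"),(.04,"lip")):
            s=np.arange(-.012,.016,.0003);P=np.array([x,y])+s[:,None]*u+w/1000*v
            px=proj(c,np.c_[P,np.full(len(s),z)]).astype(np.float32)
            I=cv2.remap(im,px[:,0],px[:,1],cv2.INTER_LINEAR)[:,0]
            d=np.gradient(cv2.GaussianBlur(I.reshape(-1,1),(1,9),0)[:,0]);k=np.argmin(d) if kind=="dark" else np.argmax(d)
            R.append((kind,s[k]*1000,abs(d[k])))
    return [round(float(np.median([r[1] for r in R if r[0]==k])),1) for k in("dark","lip")]
if __name__=="__main__":
    G=pickle.load(open("G.pkl","rb"))
    for n,vs in(("green",("g1","g2","g3","n4")),("blue",("g2","g3","g4","g5")),("yellow",("g5","g6","m1","m2"))):
        for v in vs: print(n,v,face(pickle.load(open(v+".pkl","rb")),G[n]))
E
python3 face.py
```

```text
green g1 [4.3, 4.5]
green g2 [3.3, 5.4]
green g3 [4.3, 4.8]
green n4 [4.0, 5.2]
blue g2 [4.8, 5.4]
blue g3 [4.5, 5.4]
blue g4 [2.5, 5.4]
blue g5 [4.5, 5.4]
yellow g5 [4.2, 10.3]
yellow g6 [1.3, 5.4]
yellow m1 [4.6, 6.0]
yellow m2 [4.6, 6.0]
```

```bash
python3 - <<'E'
import pickle,numpy as np
G=pickle.load(open("G.pkl","rb"))
G={k:(x+.0047*np.cos(np.radians(a)),y+.0047*np.sin(np.radians(a)),a) for k,(x,y,a) in G.items()};pickle.dump(G,open("G2.pkl","wb"))
for k,(x,y,a) in G.items():
    u=np.array([np.cos(np.radians(a)),np.sin(np.radians(a))]);v=np.array([-u[1],u[0]]);o=np.array([x,y])
    print(k,o.round(4),"set",(o-.046*u).round(4),"pre",(o-.116*u).round(4),"jar",(o+.04*u+.09*v).round(4))
E
python3 go.py .5653 .1803 .0695 -.2
```

```text
green [0.6167 0.18  ] set [0.5707 0.1801] pre [0.5007 0.1804] jar [0.657  0.2698]
blue [ 0.6151 -0.0322] set [ 0.5692 -0.0284] pre [ 0.4995 -0.0227] jar [0.6623 0.0542]
yellow [ 0.6105 -0.2425] set [ 0.5646 -0.2451] pre [ 0.4947 -0.249 ] jar [ 0.6454 -0.1504]
t13.8 tcp [0.5646 0.1703 0.2285] tooly 89.87 F [-0.1 -0.8 -1. ] w 0.0857 gf 0.0
roll tot 0.001 after: tx -0.03 ty 0.50 tz 7.95
```

Emit:
apply_moves --pt "0 0.5 1 0" --pt "0 0 1 0" --pt "0 0 1 0" --pt "0 0 1 0" --pt "0 0 1 0"

```text
clock: 14.23
eef_pos: [0.5632, 0.18, 0.1259]
tool_rot: [0.001, 1.0, -0.001, -0.002]
ft_force: [0.2, -0.3, 0.5]
grip_width: 0.0854
grasp_force: 0.0
```

Emit:
apply_moves --pt "0 0 1 0" --pt "0 0 1 0" --pt "0 0 0.9 0" --pt "0 0 0 0" --pt "0 0 0 0"

```text
clock: 14.65
eef_pos: [0.5626, 0.1797, 0.0684]
tool_rot: [0.001, 1.0, -0.001, -0.003]
ft_force: [-0.1, 0.8, 0.9]
grip_width: 0.0854
grasp_force: 0.0
```

Emit:
apply_moves --pt "0 0 0 0" --pt "0 0 0 0" --pt "0 0 0 0" --pt "0 0 0 0" --pt "0 0 0 0" --claw 1

```text
clock: 15.07
eef_pos: [0.5652, 0.1805, 0.0718]
tool_rot: [0.001, 1.0, 0.0, 0.001]
ft_force: [0.5, 0.8, -0.1]
grip_width: 0.0252
grasp_force: 0.0
```

Emit:
apply_moves --pt "0 0 0 0" --pt "0 0 0 0" --pt "0 0 0 0" --pt "0 0 0 0" --pt "0 0 0 0"

```text
clock: 15.48
eef_pos: [0.5652, 0.1804, 0.0717]
tool_rot: [0.001, 1.0, 0.0, 0.001]
ft_force: [-0.2, -0.5, 5.1]
grip_width: 0.0152
grasp_force: 59.2
```

Emit:
apply_moves --pt "-0.13 0 0 0" --pt "-0.12 0 0 0" --pt "0 0 0 0" --pt "0 0 0 0" --pt "0 0 0 0"

```text
clock: 15.9
eef_pos: [0.5692, 0.1805, 0.0717]
tool_rot: [0.001, 1.0, 0.0, -0.0]
ft_force: [-2.8, -0.2, 8.2]
grip_width: 0.0152
grasp_force: 59.6
```

Emit:
apply_moves --pt "-0.05 0 0 0" --pt "0 0 0 0" --pt "0 0 0 0" --pt "0 0 0 0" --pt "0 0 0 0"

```text
clock: 16.32
eef_pos: [0.5698, 0.1805, 0.0717]
tool_rot: [0.001, 1.0, 0.0, -0.001]
ft_force: [-4.4, -0.4, 7.7]
grip_width: 0.0153
grasp_force: 59.7
```

Emit:
apply_moves --pt "0 0 0 0" --pt "0 0 0 0" --pt "0 0 0 0" --pt "0 0 0 0" --pt "0 0 0 0" --claw 0

```text
clock: 16.73
eef_pos: [0.5705, 0.1802, 0.0704]
tool_rot: [0.001, 1.0, -0.0, -0.0]
ft_force: [0.1, 0.4, 0.4]
grip_width: 0.0743
grasp_force: 0.0
```

Emit:
apply_moves --pt "0 0 -1 0" --pt "0 0 -1 0" --pt "0 0 -1 0" --pt "0 0 -1 0" --pt "0 0 -1 0"

```text
clock: 17.15
eef_pos: [0.5705, 0.1802, 0.1716]
tool_rot: [0.001, 1.0, -0.0, -0.0]
ft_force: [0.5, 0.6, -1.1]
grip_width: 0.0858
grasp_force: 0.0
```

Emit:
apply_moves --pt "0 -0.5 -1 0" --pt "0 0 -1 0" --pt "0 0 -1 0" --pt "0 0 0 0" --pt "0 0 0 0"

```text
clock: 17.57
eef_pos: [0.5715, 0.1705, 0.232]
tool_rot: [0.001, 1.0, 0.0, 0.001]
ft_force: [0.0, -0.0, -0.5]
grip_width: 0.0853
grasp_force: 0.0
```

```bash
cat > chk.py <<'E'
from blade import *
from face import face
import sys
col,near=sys.argv[1],None
st();c=bot.camera("wrist");pickle.dump(c,open("last.pkl","wb"))
x,y,a=g=pickle.load(open("G2.pkl","rb"))[col];u=np.array([np.cos(np.radians(a)),np.sin(np.radians(a))])
print("face dark/lip mm",face(c,g))
for l in lines(c,.035):
    d=l["xy"]-[x,y]
    if np.hypot(*d)<.05: print("line in gauge mm",round(d@u*1000,1),round((u[0]*d[1]-u[1]*d[0])*1000,1),"len",round(l["len"],4),"yaw rel",round(l["yaw"]-a,1),l["px"])
E
python3 chk.py green; python3 go.py .4018 -.261 .12 -5.1
```

```text
t17.6 tcp [0.5715 0.1705 0.232 ] tooly 89.86 F [ 0.  -0.  -0.5] w 0.0853 gf 0.0
face dark/lip mm [-0.8, 10.9]
line in gauge mm -0.8 1.1 len 0.0358 yaw rel -0.5 [291.7 229.6]
t17.6 tcp [0.5706 0.1703 0.2305] tooly 89.87 F [-0.5  0.7 -0.8] w 0.0857 gf 0.0
roll tot 0.083 after: tx 6.49 ty -22.23 tz 5.53
```

Green's line is now within 1 mm of the face. Next, blue.

Emit:
apply_moves --pt "0 0 0 0.083" --pt "0.3 -1 0 0" --pt "0.3 -1 0 0" --pt "0.3 -1 0 0" --pt "0.3 -1 0 0"

```text
clock: 18.03
eef_pos: [0.5382, 0.092, 0.2286]
tool_rot: [0.044, 0.999, -0.0, -0.002]
ft_force: [0.3, -0.5, 0.6]
grip_width: 0.0854
grasp_force: 0.0
```

Emit:
apply_moves --pt "0.3 -1 0 0" --pt "0.3 -1 0 0" --pt "0.3 -1 0 0" --pt "0.3 -1 0 0" --pt "0.3 -1 0 0"

```text
clock: 18.45
eef_pos: [0.4993, -0.0049, 0.2289]
tool_rot: [0.044, 0.999, -0.0, -0.002]
ft_force: [-0.3, 0.4, -0.2]
grip_width: 0.0854
grasp_force: 0.0
```

Emit:
apply_moves --pt "0.3 -1 0 0" --pt "0.3 -1 0 0" --pt "0.3 -1 0 0" --pt "0.3 -1 0 0" --pt "0.3 -1 0 0"

```text
clock: 18.87
eef_pos: [0.4606, -0.1017, 0.229]
tool_rot: [0.044, 0.999, 0.0, -0.002]
ft_force: [-0.1, 0.5, -0.1]
grip_width: 0.0853
grasp_force: 0.0
```

Emit:
apply_moves --pt "0.3 -1 0 0" --pt "0.3 -1 0 0" --pt "0.3 -1 0 0" --pt "0.3 -1 0 0" --pt "0.3 -1 0 0"

```text
clock: 19.28
eef_pos: [0.4219, -0.1984, 0.2291]
tool_rot: [0.044, 0.999, 0.001, -0.002]
ft_force: [0.1, -0.6, 0.3]
grip_width: 0.0855
grasp_force: 0.0
```

Emit:
apply_moves --pt "0.3 -1 1 0" --pt "0.2 -1 1 0" --pt "0.2 -1 1 0" --pt "0 -0.2 1 0" --pt "0 0 0.9 0"

```text
clock: 19.7
eef_pos: [0.4018, -0.2611, 0.13]
tool_rot: [0.046, 0.999, 0.001, -0.002]
ft_force: [0.4, 1.1, 0.1]
grip_width: 0.0853
grasp_force: 0.0
```

Emit:
apply_moves --pt "0 0 0 0" --pt "0 0 0 0" --pt "0 0 0 0" --pt "0 0 0 0" --pt "0 0 0 0"

```text
clock: 20.12
eef_pos: [0.4045, -0.2607, 0.134]
tool_rot: [0.044, 0.999, -0.001, 0.001]
ft_force: [0.7, 0.6, -0.2]
grip_width: 0.0852
grasp_force: 0.0
```

```bash
python3 snap.py b1; python3 - <<'E'
from blade import *
c=pickle.load(open("b1.pkl","rb"));print(*handle(c,"blue",near=[.4,-.26]),sep="\n");print(lines(c))
E
python3 go.py .4018 -.261 .042 -5.1
```

```text
t20.1 tcp [ 0.4045 -0.2607  0.134 ] tooly 84.93 F [ 0.7  0.6 -0.2] w 0.0852 gf 0.0
(array([ 401.9, -260.9]), array([14.9, 26.1]), 84.9, array([281. , 217.7]))
(array([ 396.9, -260.4]), array([14.9, 36.2]), 85.0, array([281. , 217.7]))
[{'px': array([388.6, 254.8]), 'xy': array([ 0.45268846, -0.17445226]), 'len': np.float64(0.03591568723193443), 'yaw': np.float64(-2.902794558182412)}, {'px': array([281., 259.]), 'xy': array([ 0.4482998 , -0.26518084]), 'len': np.float64(0.035377959148511356), 'yaw': np.float64(-5.031509873768599)}]
t20.2 tcp [ 0.4044 -0.2607  0.134 ] tooly 84.93 F [ 0.4  0.3 -0.9] w 0.0853 gf 0.0
roll tot 0.000 after: tx 0.13 ty -0.03 tz 4.60
```

Confirmed. Descend, grip, lift.

Emit:
apply_moves --pt "0.13 -0.03 1 0" --pt "0 0 1 0" --pt "0 0 1 0" --pt "0 0 1 0" --pt "0 0 0.6 0"

```text
clock: 20.58
eef_pos: [0.4007, -0.2605, 0.0399]
tool_rot: [0.044, 0.999, 0.0, -0.0]
ft_force: [-0.3, 0.1, 0.6]
grip_width: 0.0855
grasp_force: 0.0
```

Emit:
apply_moves --pt "0 0 0 0" --pt "0 0 0 0" --pt "0 0 0 0" --pt "0 0 0 0" --pt "0 0 0 0" --claw 1

```text
clock: 21.0
eef_pos: [0.4019, -0.2615, 0.0421]
tool_rot: [0.045, 0.999, -0.001, 0.001]
ft_force: [-0.7, 0.5, 0.3]
grip_width: 0.0251
grasp_force: 0.0
```

Emit:
apply_moves --pt "0 0 0 0" --pt "0 0 0 0" --pt "0 0 0 0" --pt "0 0 0 0" --pt "0 0 0 0"

```text
clock: 21.42
eef_pos: [0.4018, -0.2614, 0.0421]
tool_rot: [0.045, 0.999, -0.001, 0.001]
ft_force: [-0.8, 0.4, 6.0]
grip_width: 0.0154
grasp_force: 59.4
```

Emit:
apply_moves --pt "0 0 -1 0" --pt "0 0 -1 0" --pt "0 0 -1 0" --pt "0 0 -1 0" --pt "0 0 -0.4 0"

```text
clock: 21.83
eef_pos: [0.402, -0.2616, 0.1313]
tool_rot: [0.045, 0.999, -0.001, 0.002]
ft_force: [1.3, -0.1, -1.4]
grip_width: 0.0153
grasp_force: 58.5
```

```bash
python3 go.py .4995 -.0227 .13 -4.7
```

```text
t21.8 tcp [ 0.402  -0.2616  0.1313] tooly 84.89 F [ 1.3 -0.1 -1.4] w 0.0153 gf 58.5
roll tot -0.007 after: tx -3.88 ty 12.31 tz 0.07
```

Emit:
apply_moves --pt "-0.8 1 0 -0.007" --pt "-0.8 1 0 0" --pt "-0.8 1 0 0" --pt "-0.8 1 0 0" --pt "-0.7 1 0 0"

```text
clock: 22.25
eef_pos: [0.4875, -0.1668, 0.1282]
tool_rot: [0.041, 0.999, 0.0, -0.0]
ft_force: [0.1, -0.3, -0.8]
grip_width: 0.0151
grasp_force: 58.7
```

Emit:
apply_moves --pt "0 1 0 0" --pt "0 1 0 0" --pt "0 1 0 0" --pt "0 1 0 0" --pt "0 1 0 0"

```text
clock: 22.67
eef_pos: [0.4946, -0.067, 0.128]
tool_rot: [0.041, 0.999, 0.0, -0.001]
ft_force: [0.6, 0.1, -0.9]
grip_width: 0.0154
grasp_force: 58.7
```

Emit:
apply_moves --pt "0 1 0 0" --pt "0 1 0 0" --pt "0 0.3 0 0" --pt "0 0 0 0" --pt "0 0 0 0"

```text
clock: 23.08
eef_pos: [0.4986, -0.0224, 0.1284]
tool_rot: [0.041, 0.999, -0.0, -0.0]
ft_force: [0.1, -0.4, -1.6]
grip_width: 0.0154
grasp_force: 58.7
```

Emit:
apply_moves --pt "0 0 1 0" --pt "0 0 1 0" --pt "0 0 0.9 0" --pt "0 0 0 0" --pt "0 0 0 0"

```text
clock: 23.5
eef_pos: [0.4982, -0.0233, 0.0704]
tool_rot: [0.042, 0.999, -0.0, -0.001]
ft_force: [1.0, 0.5, -1.2]
grip_width: 0.0152
grasp_force: 59.2
```

```bash
python3 go.py .4995 -.0227 .0712 -4.7;python3 go.py .5692 -.0284 .0712 -4.7
```

```text
t23.5 tcp [ 0.4982 -0.0233  0.0704] tooly 85.22 F [ 1.   0.5 -1.2] w 0.0152 gf 59.2
roll tot -0.001 after: tx -0.06 ty 0.03 tz -0.04
t23.5 tcp [ 0.4982 -0.0233  0.0704] tooly 85.22 F [ 1.   0.5 -1.2] w 0.0152 gf 59.2
roll tot -0.001 after: tx -3.56 ty 0.04 tz -0.04
```

Emit:
apply_moves --pt "-0.5 0.03 -0.03 0" --pt "-0.6 0 0 0" --pt "-0.6 0 0 0" --pt "-0.5 0 0 0" --pt "0 0 0 0"

```text
clock: 23.92
eef_pos: [0.5439, -0.026, 0.0718]
tool_rot: [0.041, 0.999, -0.0, 0.0]
ft_force: [2.1, -0.5, -7.2]
grip_width: 0.0151
grasp_force: 58.5
```

```bash
python3 go.py .5692 -.0284 .0712 -4.7
```

```text
t23.9 tcp [ 0.5439 -0.026   0.0718] tooly 85.25 F [ 2.1 -0.5 -7.2] w 0.0151 gf 58.5
roll tot -0.001 after: tx -1.27 ty -0.01 tz 0.03
```

Emit:
apply_moves --pt "0 0 0.12 0" --pt "0 0 0 0" --pt "-0.4 0 0 0" --pt "-0.4 0 0 0" --pt "0 0 0 0"

```text
clock: 24.33
eef_pos: [0.5615, -0.0267, 0.0701]
tool_rot: [0.041, 0.999, -0.0, 0.002]
ft_force: [0.2, 0.3, -0.9]
grip_width: 0.015
grasp_force: 59.3
```

```bash
python3 go.py .5692 -.0284 .0692 -4.7
```

```text
t24.3 tcp [ 0.5615 -0.0267  0.0701] tooly 85.31 F [ 0.2  0.3 -0.9] w 0.015 gf 59.3
roll tot 0.000 after: tx -0.39 ty -0.05 tz 0.04
```

Emit:
apply_moves --pt "-0.2 -0.05 0 0" --pt "-0.19 0 0 0" --pt "0 0 0.05 0" --pt "0 0 0 0" --pt "0 0 0 0"

```text
clock: 24.75
eef_pos: [0.5674, -0.0283, 0.0692]
tool_rot: [0.041, 0.999, -0.0, 0.001]
ft_force: [-0.8, -0.5, 4.7]
grip_width: 0.0154
grasp_force: 60.5
```

Emit:
apply_moves --pt "0 0 0 0" --pt "0 0 0 0" --pt "0 0 0 0" --pt "0 0 0 0" --pt "0 0 0 0" --claw 0

```text
clock: 25.17
eef_pos: [0.5663, -0.0281, 0.0678]
tool_rot: [0.041, 0.999, 0.0, -0.0]
ft_force: [0.2, 1.0, -0.2]
grip_width: 0.0746
grasp_force: 0.0
```

Emit:
apply_moves --pt "0 0 -1 0" --pt "0 0 -1 0" --pt "0 0 -1 0" --pt "0 0 -1 0" --pt "0 0 -1 0"

```text
clock: 25.58
eef_pos: [0.5663, -0.0281, 0.1688]
tool_rot: [0.041, 0.999, 0.0, -0.0]
ft_force: [1.0, 0.1, 0.1]
grip_width: 0.0851
grasp_force: 0.0
```

Emit:
apply_moves --pt "0 -0.5 -1 0" --pt "0 0 -1 0" --pt "0 0 -1 0" --pt "0 0 0 0" --pt "0 0 0 0"

```text
clock: 26.0
eef_pos: [0.5665, -0.0382, 0.2292]
tool_rot: [0.041, 0.999, -0.0, 0.001]
ft_force: [0.3, 0.2, -0.3]
grip_width: 0.0853
grasp_force: 0.0
```

```bash
python3 chk.py blue; python3 go.py .4062 -.172 .13 -3.2
```

```text
t26.0 tcp [ 0.5665 -0.0382  0.2292] tooly 85.31 F [ 0.3  0.2 -0.3] w 0.0853 gf 0.0
face dark/lip mm [-0.6, 0.9]
line in gauge mm 0.3 0.0 len 0.0356 yaw rel 0.1 [291.2 234. ]
t26.1 tcp [ 0.5656 -0.0381  0.2277] tooly 85.31 F [ 0.1  0.6 -0.8] w 0.0853 gf 0.0
roll tot -0.025 after: tx 7.58 ty -7.13 tz 4.89
```

Blue is within 0.5 mm. Now yellow.

Emit:
apply_moves --pt "0.9 -0.9 0 -0.025" --pt "0.9 -0.9 0 0" --pt "1 -0.9 0 0" --pt "1 -0.9 0 0" --pt "1 -0.9 0 0"

```text
clock: 26.47
eef_pos: [0.4623, -0.1223, 0.2261]
tool_rot: [0.027, 1.0, 0.0, -0.002]
ft_force: [0.2, -1.0, 0.9]
grip_width: 0.0851
grasp_force: 0.0
```

Emit:
apply_moves --pt "0.9 -0.9 1 0" --pt "0.9 -0.9 1 0" --pt "1 -0.8 1 0" --pt "0 0 1 0" --pt "0 0 0.7 0"

```text
clock: 26.88
eef_pos: [0.4022, -0.1708, 0.131]
tool_rot: [0.029, 1.0, 0.001, -0.002]
ft_force: [1.2, -0.2, 0.4]
grip_width: 0.0853
grasp_force: 0.0
```

Emit:
apply_moves --pt "0 0 0 0" --pt "0 0 0 0" --pt "0 0 0 0" --pt "0 0 0 0" --pt "0 0 0 0"

```text
clock: 27.3
eef_pos: [0.4065, -0.171, 0.1349]
tool_rot: [0.027, 1.0, -0.0, 0.001]
ft_force: [-0.3, -0.3, 0.2]
grip_width: 0.0856
grasp_force: 0.0
```

```bash
python3 snap.py y1; python3 - <<'E'
from blade import *
c=pickle.load(open("y1.pkl","rb"));print(*handle(c,"yellow",near=[.4,-.17]),sep="\n");print(lines(c))
E
python3 go.py .4062 -.172 .042 -3.2
```

```text
t27.3 tcp [ 0.4065 -0.171   0.1349] tooly 86.85 F [-0.3 -0.3  0.2] w 0.0856 gf 0.0
(array([ 406.2, -172. ]), array([14.7, 26.4]), 87.3, array([280.5, 220.2]))
(array([ 400.9, -171.4]), array([15.6, 37.2]), 86.9, array([280.5, 220.2]))
[{'px': array([281., 261.]), 'xy': array([ 0.45263608, -0.17410983]), 'len': np.float64(0.03557632245617768), 'yaw': np.float64(-3.1249689206243865)}]
t27.4 tcp [ 0.4064 -0.171   0.1349] tooly 86.85 F [-0.4  0.2  0.8] w 0.0852 gf 0.0
roll tot 0.001 after: tx 0.01 ty -0.05 tz 4.64
```

Emit:
apply_moves --pt "0 -0.05 1 0" --pt "0 0 1 0" --pt "0 0 1 0" --pt "0 0 1 0" --pt "0 0 0.64 0"

```text
clock: 27.77
eef_pos: [0.4053, -0.1717, 0.0402]
tool_rot: [0.028, 1.0, 0.0, -0.0]
ft_force: [0.3, 0.1, 0.6]
grip_width: 0.0853
grasp_force: 0.0
```

Emit:
apply_moves --pt "0 0 0 0" --pt "0 0 0 0" --pt "0 0 0 0" --pt "0 0 0 0" --pt "0 0 0 0" --claw 1

```text
clock: 28.18
eef_pos: [0.4065, -0.1723, 0.0424]
tool_rot: [0.028, 1.0, -0.0, 0.001]
ft_force: [-0.1, 0.5, 0.0]
grip_width: 0.0257
grasp_force: 0.0
```

Emit:
apply_moves --pt "0 0 0 0" --pt "0 0 0 0" --pt "0 0 0 0" --pt "0 0 0 0" --pt "0 0 0 0"

```text
clock: 28.6
eef_pos: [0.4064, -0.1723, 0.0424]
tool_rot: [0.028, 1.0, -0.0, 0.001]
ft_force: [-0.1, 0.9, 5.4]
grip_width: 0.0154
grasp_force: 59.4
```

Emit:
apply_moves --pt "0 0 -1 0" --pt "0 0 -1 0" --pt "0 0 -1 0" --pt "0 0 -1 0" --pt "0 0 -0.4 0"

```text
clock: 29.02
eef_pos: [0.4067, -0.1724, 0.1317]
tool_rot: [0.028, 1.0, -0.001, 0.002]
ft_force: [0.5, -0.6, -2.1]
grip_width: 0.0149
grasp_force: 58.6
```

```bash
python3 go.py .4947 -.249 .13 3.2
```

```text
t29.0 tcp [ 0.4067 -0.1724  0.1317] tooly 86.81 F [ 0.5 -0.6 -2.1] w 0.0149 gf 58.6
roll tot -0.106 after: tx -4.18 ty -4.07 tz 0.08
```

Emit:
apply_moves --pt "0 0 0 -0.106" --pt "-1 -1 0 0" --pt "-1 -1 0 0" --pt "-1 -1 0 0" --pt "-1 -1 0 0"

```text
clock: 29.43
eef_pos: [0.4902, -0.248, 0.1286]
tool_rot: [-0.028, 1.0, 0.0, -0.0]
ft_force: [1.0, 1.1, -1.6]
grip_width: 0.0152
grasp_force: 58.6
```

Emit:
apply_moves --pt "-0.18 -0.07 0 0" --pt "0 0 0 0" --pt "0 0 1 0" --pt "0 0 1 0" --pt "0 0 1 0"

```text
clock: 29.85
eef_pos: [0.4922, -0.2476, 0.0684]
tool_rot: [-0.028, 1.0, 0.0, -0.001]
ft_force: [-8.4, -0.1, 15.4]
grip_width: 0.0151
grasp_force: 61.8
```

Emit:
apply_moves --pt "0 0 0 0" --pt "0 0 0 0" --pt "0 0 0 0" --pt "0 0 0 0" --pt "0 0 0 0"

```text
clock: 30.27
eef_pos: [0.494, -0.2487, 0.0704]
tool_rot: [-0.028, 1.0, -0.0, 0.001]
ft_force: [-0.2, 0.4, -1.6]
grip_width: 0.0152
grasp_force: 59.8
```

```bash
python3 go.py .4947 -.249 .0704 3.2;python3 go.py .5649 -.2451 .0704 3.2
```

```text
t30.3 tcp [ 0.494  -0.2487  0.0704] tooly 93.18 F [-0.2  0.4 -1.6] w 0.0152 gf 59.8
roll tot -0.000 after: tx -0.03 ty -0.02 tz 0.00
t30.3 tcp [ 0.494  -0.2487  0.0704] tooly 93.18 F [-0.2  0.4 -1.6] w 0.0152 gf 59.8
roll tot -0.000 after: tx -3.55 ty -0.02 tz 0.00
```

Emit:
apply_moves --pt "-0.5 -0.02 0.02 0" --pt "-0.6 0 0 0" --pt "-0.6 0 0 0" --pt "-0.5 0 0 0" --pt "0 0 0 0"

```text
clock: 30.68
eef_pos: [0.5379, -0.2462, 0.0686]
tool_rot: [-0.028, 1.0, 0.0, -0.0]
ft_force: [1.6, -1.3, -3.5]
grip_width: 0.0146
grasp_force: 59.3
```

```bash
python3 go.py .5649 -.2451 .0700 3.2
```

```text
t30.7 tcp [ 0.5379 -0.2462  0.0686] tooly 93.21 F [ 1.6 -1.3 -3.5] w 0.0146 gf 59.3
roll tot 0.000 after: tx -1.35 ty -0.02 tz -0.07
```

A slight pull suggests the blade is pitched in the grip. I'll let it settle flat, then regrip.

Emit:
apply_moves --pt "0 0 0 0" --pt "0 0 0 0" --pt "0 0 0 0" --pt "0 0 0 0" --pt "0 0 0 0" --claw 0.7

```text
clock: 31.1
eef_pos: [0.5376, -0.2468, 0.0695]
tool_rot: [-0.028, 1.0, -0.0, 0.001]
ft_force: [-0.6, 0.2, -0.1]
grip_width: 0.0251
grasp_force: 0.0
```

Emit:
apply_moves --pt "0 0 -0.07 0" --pt "0 0 0 0" --pt "0 0 0 0" --pt "0 0 0 0" --pt "0 0 0 0" --claw 1

```text
clock: 31.52
eef_pos: [0.5374, -0.2466, 0.0705]
tool_rot: [-0.028, 1.0, -0.0, -0.0]
ft_force: [-1.7, 0.5, 0.8]
grip_width: 0.0155
grasp_force: 60.0
```

Emit:
apply_moves --pt "-0.4 -0.02 0 0" --pt "-0.4 0 0 0" --pt "-0.4 0 0 0" --pt "0 0 0 0" --pt "0 0 0 0"

```text
clock: 31.93
eef_pos: [0.5632, -0.2457, 0.0705]
tool_rot: [-0.028, 1.0, -0.0, 0.001]
ft_force: [0.6, -0.7, 0.7]
grip_width: 0.0152
grasp_force: 59.9
```

```bash
python3 go.py .5649 -.2451 .0700 3.2
```

```text
t31.9 tcp [ 0.5632 -0.2457  0.0705] tooly 93.22 F [ 0.6 -0.7  0.7] w 0.0152 gf 59.9
roll tot 0.000 after: tx -0.09 ty 0.02 tz 0.03
```

Emit:
apply_moves --pt "-0.07 0.02 0.02 0" --pt "0 0 0 0" --pt "0 0 0 0" --pt "0 0 0 0" --pt "0 0 0 0"

```text
clock: 32.35
eef_pos: [0.5631, -0.2456, 0.0704]
tool_rot: [-0.028, 1.0, -0.0, 0.001]
ft_force: [-0.2, -0.6, 5.1]
grip_width: 0.0149
grasp_force: 60.4
```

Emit:
apply_moves --pt "0 0 0 0" --pt "0 0 0 0" --pt "0 0 0 0" --pt "0 0 0 0" --pt "0 0 0 0" --claw 0

```text
clock: 32.77
eef_pos: [0.5625, -0.2449, 0.0694]
tool_rot: [-0.028, 1.0, 0.0, -0.0]
ft_force: [0.2, -0.2, 0.4]
grip_width: 0.0745
grasp_force: 0.0
```

Emit:
apply_moves --pt "0 0 -1 0" --pt "0 0 -1 0" --pt "0 0 -1 0" --pt "0 0 -1 0" --pt "0 0 -1 0"

```text
clock: 33.18
eef_pos: [0.5626, -0.245, 0.1706]
tool_rot: [-0.028, 1.0, 0.0, -0.0]
ft_force: [-0.3, -0.0, 0.3]
grip_width: 0.0856
grasp_force: 0.0
```

Emit:
apply_moves --pt "0 -0.5 -1 0" --pt "0 0 -1 0" --pt "0 0 -1 0" --pt "0 0 0 0" --pt "0 0 0 0"

```text
clock: 33.6
eef_pos: [0.5641, -0.2554, 0.231]
tool_rot: [-0.028, 1.0, -0.001, 0.001]
ft_force: [-0.3, 0.3, -0.8]
grip_width: 0.0852
grasp_force: 0.0
```

```bash
python3 chk.py yellow; python3 go.py .54 .389 .2 0;  python3 - <<'E'
from blade import *
c=pickle.load(open("last.pkl","rb"));cv2.imwrite("pics/y4z.png",cv2.resize(c["image"][190:350,200:400],None,fx=3.5,fy=3.5,interpolation=cv2.INTER_CUBIC))
A=pickle.load(open("g1.pkl","rb"));B=pickle.load(open("g2.pkl","rb"));W=pickle.load(open("w1.pkl","rb"))
t=bot.camera("top");s=bot.camera("side")
for c in(A,B,W,t,s): print([(b[0],b[1],b[2],onz(c,[b[0]],.062).round(4)) for b in blobs(c,"red",50)])
p=lambda c:max(blobs(c,"red",50),key=lambda b:b[1] if b[1]>100 else 0)[0]
print(tri([(A,p(A)),(W,p(W)),(B,p(B))]))
print(handle(t,"yellow",.065,near=[.43,.2]),handle(t,"green",.065,near=[.43,-.07]))
E
```

```text
t33.6 tcp [ 0.5641 -0.2554  0.231 ] tooly 93.17 F [-0.3  0.3 -0.8] w 0.0852 gf 0.0
face dark/lip mm [-0.9, 0.6]
line in gauge mm 1.3 -0.2 len 0.0347 yaw rel -0.0 [291.5 233.5]
t33.6 tcp [ 0.5633 -0.2551  0.2295] tooly 93.17 F [ 0.2 -0.2 -1.2] w 0.0857 gf 0.0
roll tot 0.053 after: tx 1.17 ty 32.20 tz 1.48
[(array([432.3, 175. ]), 810, [416, 160, 33, 32], array([[0.5407, 0.3816]]))]
[(array([12. , 89.5]), 50, [0, 89, 25, 2], array([[ 0.4565, -0.128 ]])), (array([524.7, 175.6]), 830, [508, 160, 34, 32], array([[0.5406, 0.3793]]))]
[(array([421.2, 277.9]), 452, [405, 267, 29, 26], array([[0.5358, 0.3837]]))]
[(array([356.3, 110. ]), 81, [351, 105, 11, 11], array([[ 0.8246, -0.218 ]])), (array([163.3, 195. ]), 91, [158, 190, 11, 11], array([[0.5408, 0.3816]]))]
[(array([262.2, 144.6]), 61, [258, 141, 10, 8], array([[0.5387, 0.3753]])), (array([400.4, 241.1]), 101, [395, 236, 12, 11], array([[ 0.8366, -0.1381]]))]
(array([0.54296273, 0.38892594, 0.04928323]), np.float64(0.0011925736487155118))
[(array([427.2, 196.2]), array([55.4, 52.4]), 1.4, array([221.9, 233. ])), (array([427.2, 194.7]), array([55.3, 55.6]), 1.3, array([221.9, 233. ]))] [(array([434.1, -64. ]), array([54.5, 50.2]), 46.2, array([306.1, 232.5])), (array([435.7, -64. ]), array([55.4, 55.6]), 1.1, array([306.1, 232.5]))]
```

View pics/y4z.png

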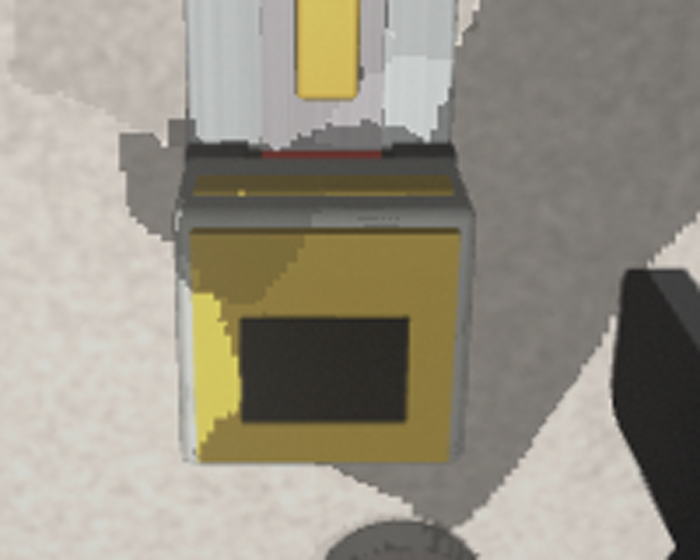

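```bash
python3 - <<'E'
from blade import *
c=pickle.load(open("last.pkl","rb"));x,y,a=pickle.load(open("G2.pkl","rb"))["yellow"];u=np.array([np.cos(np.radians(a)),np.sin(np.radians(a))])
for z,p,w in((.08,(328,99.5),"handle front top (want -32)"),(.035,(320,156),"line"),(.04,(320,160),"lip"),(.085,(320,206),"block top front"),(.03,(220,147),"dark")):
    q=onz(c,[(200+p[0]/3.5,190+p[1]/3.5)],z)[0]-[x,y];print(w,round(q@u*1000,1))
r=c["image"][226:242,275:308];print(r[...,2].mean(1).round(),r[...,1].mean(1).round())
E
```

```text
handle front top (want -32) -30.6
line 2.5
lip 1.8
block top front -3.4
dark 1.5
[150. 141. 139. 133. 128. 122. 108.  98. 104.  84.  77.  77.  77.  76.
  84.  85.] [146. 137. 135. 130. 125. 119. 106.  56.  52.  68.  76.  76.  76.  76.
  75.  75.]
```

Yellow's line is just at the lip, about level. All three blades are in; now go to the button with fingers closed.

Emit:
apply_moves --pt "0 0 0 0.053" --pt "0 1 0 0" --pt "0 1 0 0" --pt "0 1 0 0" --pt "0 1 0 0" --claw 1

```text
clock: 34.17
eef_pos: [0.5625, -0.1742, 0.228]
tool_rot: [0.0, 1.0, 0.001, -0.002]
ft_force: [-0.7, -0.3, -0.4]
grip_width: 0.0252
grasp_force: 0.0
```

Emit:
apply_moves --pt "0 1 0 0" --pt "0 1 0 0" --pt "0 1 0 0" --pt "0 1 0 0" --pt "0 1 0 0"

```text
clock: 34.58
eef_pos: [0.5625, -0.074, 0.2282]
tool_rot: [0.0, 1.0, 0.0, -0.002]
ft_force: [0.0, -0.1, 0.1]
grip_width: -0.0003
grasp_force: 0.0
```

Emit:
apply_moves --pt "0 1 0 0" --pt "0 1 0 0" --pt "0 1 0 0" --pt "0 1 0 0" --pt "0 1 0 0"

```text
clock: 35.0
eef_pos: [0.5624, 0.0259, 0.2282]
tool_rot: [0.0, 1.0, -0.0, -0.002]
ft_force: [-0.7, -0.2, -0.2]
grip_width: 0.0
grasp_force: 0.0
```

Emit:
apply_moves --pt "0 1 0 0" --pt "0 1 0 0" --pt "0 1 0 0" --pt "0 1 0 0" --pt "0 1 0 0"

```text
clock: 35.42
eef_pos: [0.5625, 0.1257, 0.2282]
tool_rot: [-0.0, 1.0, -0.0, -0.002]
ft_force: [-0.4, 0.4, -0.5]
grip_width: 0.0002
grasp_force: 0.0
```

Emit:
apply_moves --pt "0 1 0 0" --pt "0 1 0 0" --pt "0 1 0 0" --pt "0 1 0 0" --pt "0 1 0 0"

```text
clock: 35.83
eef_pos: [0.5625, 0.2256, 0.2281]
tool_rot: [0.0, 1.0, -0.001, -0.002]
ft_force: [0.9, 0.2, 0.2]
grip_width: 0.0002
grasp_force: 0.0
```

Emit:
apply_moves --pt "0 1 0 0" --pt "0 1 0 0" --pt "0 1 0 0" --pt "0 1 0 0" --pt "0 1 0 0"

```text
clock: 36.25
eef_pos: [0.5626, 0.3255, 0.2279]
tool_rot: [0.0, 1.0, -0.001, -0.001]
ft_force: [0.3, 0.0, -0.2]
grip_width: -0.0001
grasp_force: 0.0
```

Emit:
apply_moves --pt "0 1 0 0" --pt "0 1 0 0" --pt "0 1 0 0" --pt "0 0 0 0" --pt "0 0 0 0"

```text
clock: 36.67
eef_pos: [0.5625, 0.3855, 0.2276]
tool_rot: [-0.001, 1.0, -0.001, -0.001]
ft_force: [-0.1, -0.7, 0.1]
grip_width: 0.0002
grasp_force: 0.0
```

```bash
python3 snap.py p1; python3 - <<'E'
from h import *;import pickle
c=pickle.load(open("p1.pkl","rb"))
for b in blobs(c,"red",100):
    k=cv2.findContours(b[3].astype(np.uint8),0,1)[0][0][:,0];P=onz(c,k,.062);(q,r)=cv2.minEnclosingCircle((P*1000).astype(np.float32));print(b[:3],q,r)
E
python3 go.py .54 .382 .11 0
```

```text
t36.7 tcp [0.5625 0.3855 0.2276] tooly 90.1 F [-0.1 -0.7  0.1] w 0.0002 gf 0.0
(array([279.3, 173.6]), 937, [262, 157, 35, 34]) (540.8397216796875, 382.9142761230469) 15.799100875854492
t36.7 tcp [0.5628 0.3846 0.2281] tooly 90.03 F [-0.7 -0.5 -0. ] w 0.0001 gf 0.0
roll tot 0.001 after: tx 1.14 ty -0.13 tz 5.91
```

Emit:
apply_moves --pt "1 -0.1 1 0" --pt "0.1 0 1 0" --pt "0 0 1 0" --pt "0 0 1 0" --pt "0 0 1 0"

```text
clock: 37.13
eef_pos: [0.5413, 0.3811, 0.129]
tool_rot: [0.001, 1.0, -0.0, -0.0]
ft_force: [-0.8, -0.1, -0.1]
grip_width: -0.0005
grasp_force: 0.0
```

Emit:
apply_moves --pt "0 0 1 0" --pt "0 0 0.3 0" --pt "0 0 0 0" --pt "0 0 0 0" --pt "0 0 0 0"

```text
clock: 37.55
eef_pos: [0.5425, 0.3829, 0.1056]
tool_rot: [0.0, 1.0, 0.001, 0.001]
ft_force: [0.1, -0.3, 0.4]
grip_width: 0.0001
grasp_force: 0.0
```

Emit:
apply_moves --pt "0 0 0.3 0" --pt "0 0 0.3 0" --pt "0 0 0.3 0" --pt "0 0 0.3 0" --pt "0 0 0 0"

```text
clock: 37.97
eef_pos: [0.5415, 0.3829, 0.079]
tool_rot: [0.0, 1.0, -0.0, 0.0]
ft_force: [-0.2, 0.8, 4.8]
grip_width: -0.0
grasp_force: 2.1
```

```bash
python3 go.py .5408 .3829 .076 0
```

```text
t38.0 tcp [0.5415 0.3829 0.079 ] tooly 90.0 F [-0.2  0.8  4.8] w -0.0 gf 2.1
roll tot -0.000 after: tx 0.04 ty -0.00 tz 0.15
```

Emit:
apply_moves --pt "0 0 0.15 0" --pt "0 0 0.1 0" --pt "0 0 0.05 0" --pt "0 0 0 0" --pt "0 0 0 0"

```text
clock: 38.38
eef_pos: [0.5416, 0.383, 0.0779]
tool_rot: [0.0, 1.0, 0.001, 0.001]
ft_force: [-5.7, -3.8, 17.8]
grip_width: 0.0005
grasp_force: 8.8
```

18 N and stopped: the button is fully down. Rise and go back to the green blade.

Emit:
apply_moves --pt "0 0 -1 0" --pt "0 0 -1 0" --pt "0 0 -1 0" --pt "0 0 -1 0" --pt "0 0 -1 0"

```text
clock: 38.8
eef_pos: [0.5411, 0.3826, 0.1744]
tool_rot: [0.0, 1.0, -0.0, -0.0]
ft_force: [0.2, 0.1, -0.6]
grip_width: 0.0002
grasp_force: 0.0
```

Emit:
apply_moves --pt "0 -1 -0.3 0" --pt "0 -1 0 0" --pt "0 -1 0 0" --pt "0 -1 0 0" --pt "0 -1 0 0" --claw 0

```text
clock: 39.22
eef_pos: [0.541, 0.2819, 0.1796]
tool_rot: [-0.0, 1.0, -0.0, -0.0]
ft_force: [0.0, 0.6, 0.3]
grip_width: 0.0604
grasp_force: 0.0
```

Emit:
apply_moves --pt "0 -1 0 0" --pt "0 -1 0 0" --pt "0 -1 0 0" --pt "0 -1 0 0" --pt "0 -1 0 0"

```text
clock: 39.63
eef_pos: [0.541, 0.1819, 0.1796]
tool_rot: [-0.0, 1.0, -0.0, -0.0]
ft_force: [-0.2, 0.6, 0.1]
grip_width: 0.0855
grasp_force: 0.0
```

```bash
python3 go.py .57 .1803 .0705 0; python3 chk.py green
```

```text
t39.6 tcp [0.541  0.1819 0.1796] tooly 90.0 F [-0.2  0.6  0.1] w 0.0855 gf 0.0
roll tot 0.000 after: tx -1.45 ty -0.08 tz 5.46
t39.6 tcp [0.541  0.1819 0.1796] tooly 90.0 F [-0.2  0.6  0.1] w 0.0855 gf 0.0
face dark/lip mm [-0.2, 0.7]
line in gauge mm -0.6 1.4 len 0.0353 yaw rel -1.0 [281.2 281.2]
```

Emit:
apply_moves --pt "-1 -0.08 1 0" --pt "-0.45 0 1 0" --pt "0 0 1 0" --pt "0 0 1 0" --pt "0 0 1 0"

```text
clock: 40.1
eef_pos: [0.5703, 0.1812, 0.0786]
tool_rot: [0.0, 1.0, -0.0, -0.0]
ft_force: [0.0, -0.4, 0.2]
grip_width: 0.0855
grasp_force: 0.0
```

Emit:
apply_moves --pt "0 0 0.4 0" --pt "0 0 0 0" --pt "0 0 0 0" --pt "0 0 0 0" --pt "0 0 0 0"

```text
clock: 40.52
eef_pos: [0.5716, 0.1817, 0.0736]
tool_rot: [0.0, 1.0, 0.0, 0.001]
ft_force: [0.7, 0.1, -0.8]
grip_width: 0.0854
grasp_force: 0.0
```

Emit:
apply_moves --pt "0 0 0 0" --pt "0 0 0 0" --pt "0 0 0 0" --pt "0 0 0 0" --pt "0 0 0 0" --claw 1

```text
clock: 40.93
eef_pos: [0.5705, 0.1813, 0.0721]
tool_rot: [0.0, 1.0, 0.0, 0.0]
ft_force: [1.0, -0.6, -0.4]
grip_width: 0.0254
grasp_force: 0.0
```

Emit:
apply_moves --pt "0 0 0 0" --pt "0 0 0 0" --pt "0 0 0 0" --pt "0 0 0 0" --pt "0 0 0 0"

```text
clock: 41.35
eef_pos: [0.5706, 0.1813, 0.0721]
tool_rot: [0.0, 1.0, 0.0, 0.0]
ft_force: [-0.3, 0.6, 2.1]
grip_width: 0.0152
grasp_force: 59.0
```

Emit:
apply_moves --pt "0.4 0 -0.05 0" --pt "0.7 0 0 0" --pt "0.9 0 0 0" --pt "0.9 0 0 0" --pt "0.6 0 0 0"

```text
clock: 41.77
eef_pos: [0.4978, 0.1809, 0.0723]
tool_rot: [-0.0, 1.0, -0.0, -0.001]
ft_force: [-0.4, 0.3, -1.4]
grip_width: 0.0153
grasp_force: 58.6
```

Emit:
apply_moves --pt "0 0 -1 0" --pt "0 0 -1 0" --pt "0 0 -1 0" --pt "0 0 0 0" --pt "0 0 0 0"

```text
clock: 42.18
eef_pos: [0.5006, 0.1815, 0.1336]
tool_rot: [0.0, 1.0, 0.0, 0.001]
ft_force: [0.1, 0.0, -1.3]
grip_width: 0.015
grasp_force: 58.7
```

```bash
python3 go.py .402 -.3446 .13 0; python3 snap.py r1;python3 - <<'E'
from gau import *
c=pickle.load(open("m1.pkl","rb"))
im=c["image"].astype(int)
# mat corners from g6 grey box earlier
for v in("g5","g6"):
    c=pickle.load(open(v+".pkl","rb"))
    print(v,[ (b[3]*1000).round().tolist() for b in corners(c,None) if max(b[1])>200])
E
```

```text
t42.2 tcp [0.5006 0.1815 0.1336] tooly 90.0 F [ 0.1  0.  -1.3] w 0.015 gf 58.7
roll tot -0.000 after: tx 4.93 ty -26.30 tz 0.18
t42.2 tcp [0.5006 0.1815 0.1336] tooly 90.0 F [ 0.1  0.  -1.3] w 0.015 gf 58.7
g5 [[[376.0, -385.0], [497.0, -389.0], [505.0, -130.0], [385.0, -126.0]]]
g6 [[[376.0, -392.0], [497.0, -396.0], [505.0, -137.0], [384.0, -133.0]]]
```

```bash
python3 - <<'E'
from h import *;import pickle
c=pickle.load(open("m1.pkl","rb"));print(onz(c,[(160,86),(411,93),(398,206),(167,198)],.003).round(3).tolist())
t=bot.camera("top");print(onz(t,[(326,211),(409,214),(407,255),(323,252)],.003).round(3).tolist())
E
```

```text
[[0.37, -0.4], [0.378, -0.124], [0.507, -0.126], [0.497, -0.405]]
[[0.504, -0.133], [0.5, -0.409], [0.365, -0.403], [0.371, -0.125]]
```

```bash
python3 go.py .4 -.3479 .13 -1.8
```

```text
t42.3 tcp [0.4993 0.1809 0.1317] tooly 90.0 F [-0.1  1.  -2.1] w 0.0151 gf 58.7
roll tot 0.030 after: tx 4.13 ty -26.58 tz 0.08
```

Emit:
apply_moves --pt "0 0 -1 0.03" --pt "0 -1 -0.5 0" --pt "0.1 -1 0 0" --pt "0.1 -1 0 0" --pt "0.1 -1 0 0"

```text
clock: 42.7
eef_pos: [0.4906, 0.1006, 0.1612]
tool_rot: [0.016, 1.0, -0.0, -0.002]
ft_force: [-0.0, -0.0, -1.7]
grip_width: 0.0152
grasp_force: 58.7
```

Emit:
apply_moves --pt "0 -1 0 0" --pt "0 -1 0 0" --pt "0 -1 0 0" --pt "0 -1 0 0" --pt "0 -1 0 0"

```text
clock: 43.12
eef_pos: [0.4873, 0.0006, 0.161]
tool_rot: [0.016, 1.0, -0.0, -0.002]
ft_force: [0.6, -0.6, -2.0]
grip_width: 0.0149
grasp_force: 58.7
```

Emit:
apply_moves --pt "0 -1 0 0" --pt "0 -1 0 0" --pt "0 -1 0 0" --pt "0 -1 0 0" --pt "0 -1 0 0"

```text
clock: 43.53
eef_pos: [0.4842, -0.0991, 0.161]
tool_rot: [0.016, 1.0, 0.0, -0.002]
ft_force: [-0.2, -0.3, -0.8]
grip_width: 0.015
grasp_force: 58.7
```

Emit:
apply_moves --pt "0 -1 0 0" --pt "0.3 -1 0 0" --pt "0.4 -1 0 0" --pt "0.4 -1 0 0" --pt "0.4 -1 0 0"

```text
clock: 43.95
eef_pos: [0.4508, -0.1978, 0.1609]
tool_rot: [0.016, 1.0, 0.001, -0.002]
ft_force: [-0.6, 0.2, -1.4]
grip_width: 0.0151
grasp_force: 58.7
```

Emit:
apply_moves --pt "0.4 -1 0 0" --pt "0.4 -1 0 0" --pt "0.4 -1 0 0" --pt "0.4 -1 0 0" --pt "0.4 -1 0 0"

```text
clock: 44.37
eef_pos: [0.4077, -0.2963, 0.161]
tool_rot: [0.016, 1.0, 0.001, -0.002]
ft_force: [0.7, 0.7, -1.8]
grip_width: 0.0152
grasp_force: 58.7
```

Emit:
apply_moves --pt "0.3 -1 0 0" --pt "0 -1 0 0" --pt "0 -0.6 0 0" --pt "0 0 0 0" --pt "0 0 0 0"

```text
clock: 44.78
eef_pos: [0.4011, -0.3475, 0.1616]
tool_rot: [0.016, 1.0, 0.001, -0.001]
ft_force: [-0.3, 0.2, -2.4]
grip_width: 0.0148
grasp_force: 58.7
```

```bash
python3 go.py .4 -.3479 .047 -1.8
```

```text
t44.8 tcp [ 0.4011 -0.3475  0.1616] tooly 88.14 F [-0.3  0.2 -2.4] w 0.0148 gf 58.7
roll tot -0.001 after: tx 0.06 ty -0.02 tz 5.73
```

Emit:
apply_moves --pt "0.05 0 1 0" --pt "0 0 1 0" --pt "0 0 1 0" --pt "0 0 1 0" --pt "0 0 1 0"

```text
clock: 45.2
eef_pos: [0.4008, -0.3461, 0.0617]
tool_rot: [0.015, 1.0, 0.001, -0.0]
ft_force: [-0.7, 0.1, -1.2]
grip_width: 0.015
grasp_force: 58.8
```

Emit:
apply_moves --pt "0 0 0.4 0" --pt "0 0 0 0" --pt "0 0 0 0" --pt "0 0 0.2 0" --pt "0 0 0.1 0"

```text
clock: 45.62
eef_pos: [0.4017, -0.3484, 0.05]
tool_rot: [0.016, 1.0, -0.001, 0.001]
ft_force: [0.3, 0.5, -1.2]
grip_width: 0.0153
grasp_force: 58.8
```

Emit:
apply_moves --pt "0 0 0 0" --pt "0 0 0 0" --pt "0 0 0 0" --pt "0 0 0 0" --pt "0 0 0 0"

```text
clock: 46.03
eef_pos: [0.4008, -0.348, 0.0492]
tool_rot: [0.016, 1.0, -0.0, 0.0]
ft_force: [-0.5, 0.6, -1.5]
grip_width: 0.0153
grasp_force: 58.8
```

Lower 4 mm more, release, rise, and go to blue (line at its gauge; handle at 0.568,-0.028).

Emit:
apply_moves --pt "0 0 0.1 0" --pt "0 0 0.1 0" --pt "0 0 0.03 0" --pt "0 0 0 0" --pt "0 0 0 0"

```text
clock: 46.45
eef_pos: [0.4009, -0.3481, 0.045]
tool_rot: [0.016, 1.0, -0.0, 0.0]
ft_force: [-1.7, 1.4, 5.5]
grip_width: 0.0154
grasp_force: 59.6
```

Emit:
apply_moves --pt "0 0 0 0" --pt "0 0 0 0" --pt "0 0 0 0" --pt "0 0 0 0" --pt "0 0 0 0" --claw 0

```text
clock: 46.87
eef_pos: [0.4007, -0.3478, 0.0441]
tool_rot: [0.016, 1.0, 0.0, -0.0]
ft_force: [0.0, 0.3, -0.1]
grip_width: 0.0744
grasp_force: 0.0
```

Emit:
apply_moves --pt "0 0 -1 0" --pt "0 0 -1 0" --pt "0 0 -1 0" --pt "0 0 -1 0" --pt "0 0 -1 0"

```text
clock: 47.28
eef_pos: [0.4005, -0.3477, 0.1451]
tool_rot: [0.016, 1.0, 0.0, -0.0]
ft_force: [0.5, -0.1, -0.1]
grip_width: 0.0853
grasp_force: 0.0
```

Emit:
apply_moves --pt "0 0 -1 0" --pt "0 0 -1 0" --pt "0 0 0 0" --pt "0 0 0 0" --pt "0 0 0 0"

```text
clock: 47.7
eef_pos: [0.4003, -0.3475, 0.1835]
tool_rot: [0.016, 1.0, 0.0, -0.0]
ft_force: [-0.1, -0.6, 0.7]
grip_width: 0.0854
grasp_force: 0.0
```

```bash
python3 snap.py r2; python3 - <<'E'
from blade import *
c=pickle.load(open("r2.pkl","rb"));print(*handle(c,"green",near=[.4,-.348]),sep="\n");print(lines(c))
E
python3 go.py .5685 -.0282 .18 -4.7
```

```text
t47.7 tcp [ 0.4003 -0.3475  0.1835] tooly 88.19 F [-0.1 -0.6  0.7] w 0.0854 gf 0.0
(array([ 400.2, -348.3]), array([12.4, 24.6]), 88.2, array([280.9, 206.4]))
(array([ 399.4, -347.9]), array([14.8, 26.2]), 88.2, array([280.9, 206.4]))
[{'px': array([280.8, 240. ]), 'xy': array([ 0.44680731, -0.34960548]), 'len': np.float64(0.035623408234125985), 'yaw': np.float64(-1.7293352039875856)}]
t47.8 tcp [ 0.4    -0.3473  0.1829] tooly 88.19 F [ 0.  -0.6 -0.4] w 0.0854 gf 0.0
roll tot 0.048 after: tx -7.09 ty 16.59 tz 0.15
```

Emit:
apply_moves --pt "0 0 0 0.048" --pt "-0.4 1 0 0" --pt "-0.4 1 0 0" --pt "-0.4 1 0 0" --pt "-0.4 1 0 0"

```text
clock: 48.17
eef_pos: [0.4385, -0.2695, 0.1826]
tool_rot: [0.041, 0.999, 0.001, -0.001]
ft_force: [0.3, -0.3, -0.4]
grip_width: 0.0855
grasp_force: 0.0
```

Emit:
apply_moves --pt "-0.4 1 0 0" --pt "-0.4 1 0 0" --pt "-0.4 1 0 0" --pt "-0.4 1 0 0" --pt "-0.4 1 0 0"

```text
clock: 48.58
eef_pos: [0.4866, -0.173, 0.1826]
tool_rot: [0.041, 0.999, 0.0, -0.002]
ft_force: [0.5, -0.2, 0.6]
grip_width: 0.0855
grasp_force: 0.0
```

Emit:
apply_moves --pt "-0.4 1 0 0" --pt "-0.4 1 0 0" --pt "-0.4 1 0 0" --pt "-0.4 1 0 0" --pt "-0.5 1 0 0"

```text
clock: 49.0
eef_pos: [0.5364, -0.0769, 0.1825]
tool_rot: [0.041, 0.999, 0.0, -0.002]
ft_force: [0.3, -0.7, 0.4]
grip_width: 0.0854
grasp_force: 0.0
```

Emit:
apply_moves --pt "-0.5 1 0 0" --pt "-0.5 1 0 0" --pt "0 0.6 0 0" --pt "0 0 0 0" --pt "0 0 0 0"

```text
clock: 49.42
eef_pos: [0.5603, -0.0277, 0.1831]
tool_rot: [0.04, 0.999, -0.0, -0.001]
ft_force: [-0.1, -0.5, -0.8]
grip_width: 0.0854
grasp_force: 0.0
```

```bash
python3 go.py .5685 -.0282 .0705 -4.7; python3 chk.py blue
```

```text
t49.4 tcp [ 0.5603 -0.0277  0.1831] tooly 85.38 F [-0.1 -0.5 -0.8] w 0.0854 gf 0.0
roll tot 0.001 after: tx -0.41 ty 0.01 tz 5.63
t49.4 tcp [ 0.5603 -0.0277  0.1831] tooly 85.38 F [-0.1 -0.5 -0.8] w 0.0854 gf 0.0
face dark/lip mm [-0.3, 1.0]
line in gauge mm 0.5 0.1 len 0.0358 yaw rel -2.1 [281.7 260.6]
```

Emit:
apply_moves --pt "-0.4 0 1 0" --pt "0 0 1 0" --pt "0 0 1 0" --pt "0 0 1 0" --pt "0 0 1 0"

```text
clock: 49.88
eef_pos: [0.5686, -0.0302, 0.0835]
tool_rot: [0.042, 0.999, -0.0, -0.0]
ft_force: [-0.0, -0.9, -0.5]
grip_width: 0.086
grasp_force: 0.0
```

Emit:
apply_moves --pt "0 0 0.55 0" --pt "0 0 0 0" --pt "0 0 0 0" --pt "0 0 0 0" --pt "0 0 0 0"

```text
clock: 50.3
eef_pos: [0.5705, -0.0289, 0.0749]
tool_rot: [0.041, 0.999, -0.0, 0.001]
ft_force: [-0.2, 0.6, 1.0]
grip_width: 0.0852
grasp_force: 0.0
```

Emit:
apply_moves --pt "0 0 0 0" --pt "0 0 0 0" --pt "0 0 0 0" --pt "0 0 0 0" --pt "0 0 0 0" --claw 1

```text
clock: 50.72
eef_pos: [0.5694, -0.0285, 0.0735]
tool_rot: [0.041, 0.999, -0.0, 0.0]
ft_force: [-0.0, -0.3, -1.1]
grip_width: 0.0255
grasp_force: 0.0
```

Emit:
apply_moves --pt "0 0 0 0" --pt "0 0 0 0" --pt "0 0 0 0" --pt "0 0 0 0" --pt "0 0 0 0"

```text
clock: 51.13
eef_pos: [0.5695, -0.0285, 0.0735]
tool_rot: [0.041, 0.999, 0.0, 0.0]
ft_force: [0.3, -0.3, 1.6]
grip_width: 0.015
grasp_force: 58.8
```

Emit:
apply_moves --pt "0.4 0 -0.05 0" --pt "0.7 0 0 0" --pt "0.9 0 0 0" --pt "0.9 0 0 0" --pt "0.6 0 0 0"

```text
clock: 51.55
eef_pos: [0.4969, -0.0228, 0.0737]
tool_rot: [0.041, 0.999, -0.0, -0.001]
ft_force: [-0.5, -0.6, -0.8]
grip_width: 0.0152
grasp_force: 58.5
```

Emit:
apply_moves --pt "0 0 -1 0" --pt "0 0 -1 0" --pt "0 0 -1 0" --pt "0 0 -1 0" --pt "0 0 0 0"

```text
clock: 51.97
eef_pos: [0.5012, -0.023, 0.1578]
tool_rot: [0.041, 0.999, -0.0, 0.003]
ft_force: [0.7, -0.2, -0.3]
grip_width: 0.0147
grasp_force: 58.6
```

```bash
python3 go.py .402 -.2629 .15 -1.8
```

```text
t52.0 tcp [ 0.5012 -0.023   0.1578] tooly 85.31 F [ 0.7 -0.2 -0.3] w 0.0147 gf 58.6
roll tot -0.048 after: tx 4.58 ty -12.15 tz 0.39
```

Emit:
apply_moves --pt "0 0 0 -0.048" --pt "0 -1 0 0" --pt "0.3 -1 0 0" --pt "0.4 -1 0 0" --pt "0.4 -1 0 0"

```text
clock: 52.38
eef_pos: [0.4735, -0.1025, 0.1527]
tool_rot: [0.015, 1.0, 0.0, -0.001]
ft_force: [0.3, -0.4, -1.7]
grip_width: 0.0153
grasp_force: 58.7
```

Emit:
apply_moves --pt "0.5 -1 0 0" --pt "0.5 -1 0 0" --pt "0.5 -1 0 0" --pt "0.5 -1 0 0" --pt "0.5 -1 0 0"

```text
clock: 52.8
eef_pos: [0.4201, -0.2008, 0.1528]
tool_rot: [0.016, 1.0, 0.001, -0.001]
ft_force: [0.9, -0.1, -1.3]
grip_width: 0.0153
grasp_force: 58.7
```

Emit:
apply_moves --pt "0.5 -1 0 0" --pt "0.4 -1 0 0" --pt "0 -1 0 0" --pt "0 -0.2 0 0" --pt "0 0 0 0"

```text
clock: 53.22
eef_pos: [0.401, -0.2645, 0.1531]
tool_rot: [0.017, 1.0, 0.0, -0.001]
ft_force: [0.1, 1.2, -0.8]
grip_width: 0.0152
grasp_force: 58.8
```

Emit:
apply_moves --pt "0 0 1 0" --pt "0 0 1 0" --pt "0 0 1 0" --pt "0 0 1 0" --pt "0 0 1 0"

```text
clock: 53.63
eef_pos: [0.4015, -0.2623, 0.0529]
tool_rot: [0.015, 1.0, 0.001, -0.0]
ft_force: [0.2, -0.1, -1.5]
grip_width: 0.0149
grasp_force: 58.8
```

Emit:
apply_moves --pt "0 0 0 0" --pt "0 0 0 0" --pt "0 0 0 0" --pt "0 0 0 0" --pt "0 0 0 0"

```text
clock: 54.05
eef_pos: [0.403, -0.2643, 0.0556]
tool_rot: [0.016, 1.0, -0.001, 0.001]
ft_force: [-0.1, -0.3, -1.4]
grip_width: 0.0155
grasp_force: 58.8
```

```bash
python3 go.py .4025 -.2629 .0465 -1.8
```

```text
t54.0 tcp [ 0.403  -0.2643  0.0556] tooly 88.21 F [-0.1 -0.3 -1.4] w 0.0155 gf 58.8
roll tot 0.000 after: tx 0.03 ty 0.07 tz 0.46
```

Emit:
apply_moves --pt "0 0.07 0.15 0" --pt "0 0 0.15 0" --pt "0 0 0.1 0" --pt "0 0 0.06 0" --pt "0 0 0 0"

```text
clock: 54.47
eef_pos: [0.402, -0.2625, 0.0465]
tool_rot: [0.016, 1.0, -0.0, 0.0]
ft_force: [-4.2, 3.1, 10.9]
grip_width: 0.0149
grasp_force: 60.6
```

Emit:
apply_moves --pt "0 0 0 0" --pt "0 0 0 0" --pt "0 0 0 0" --pt "0 0 0 0" --pt "0 0 0 0" --claw 0

```text
clock: 54.88
eef_pos: [0.4019, -0.2624, 0.0449]
tool_rot: [0.016, 1.0, 0.0, -0.0]
ft_force: [-0.1, -0.9, 0.0]
grip_width: 0.0747
grasp_force: 0.0
```

Emit:
apply_moves --pt "0 0 -1 0" --pt "0 0 -1 0" --pt "0 0 -1 0" --pt "0 0 -1 0" --pt "0 0 -1 0"

```text
clock: 55.3
eef_pos: [0.4018, -0.2624, 0.1458]
tool_rot: [0.016, 1.0, 0.0, -0.0]
ft_force: [-0.0, -0.6, -0.9]
grip_width: 0.0857
grasp_force: 0.0
```

Emit:
apply_moves --pt "0 0 -1 0" --pt "0 0 -0.7 0" --pt "0 0 0 0" --pt "0 0 0 0" --pt "0 0 0 0"

```text
clock: 55.72
eef_pos: [0.4015, -0.2621, 0.178]
tool_rot: [0.016, 1.0, 0.0, -0.001]
ft_force: [1.3, 0.4, 0.2]
grip_width: 0.0854
grasp_force: 0.0
```

```bash
python3 snap.py r3; python3 - <<'E'
from blade import *
c=pickle.load(open("r3.pkl","rb"));print(*handle(c,"blue",near=[.4,-.263]),sep="\n");print(lines(c))
E
python3 go.py .564 -.2451 .18 3.2
```

```text
t55.7 tcp [ 0.4015 -0.2621  0.178 ] tooly 88.19 F [1.3 0.4 0.2] w 0.0854 gf 0.0
(array([ 401.8, -262.5]), array([14.6, 26.7]), 88.2, array([281. , 205.5]))
(array([ 397.7, -262.3]), array([14.6, 34.7]), 88.2, array([281. , 205.5]))
[{'px': array([192.6, 243.1]), 'xy': array([ 0.4462725 , -0.35056085]), 'len': np.float64(0.03567948754942009), 'yaw': np.float64(-2.5696527543139807)}, {'px': array([281. , 242.6]), 'xy': array([ 0.44833928, -0.26404944]), 'len': np.float64(0.03507140324601263), 'yaw': np.float64(-1.8168625902426037)}]
t55.8 tcp [ 0.4012 -0.262   0.1777] tooly 88.19 F [-0.6  0.2 -0.1] w 0.0853 gf 0.0
roll tot -0.083 after: tx -8.17 ty 0.39 tz -0.12
```

Blue is laid well. Now yellow out.

Emit:
apply_moves --pt "0 0 0 -0.083" --pt "-1 0.1 0 0" --pt "-1 0.1 0 0" --pt "-1 0.1 0 0" --pt "-1 0.1 0 0"

```text
clock: 56.18
eef_pos: [0.4814, -0.2496, 0.1774]
tool_rot: [-0.028, 1.0, 0.001, -0.001]
ft_force: [-0.1, -1.2, -0.4]
grip_width: 0.0852
grasp_force: 0.0
```

Emit:
apply_moves --pt "-1 0 0 0" --pt "-1 0 0 0" --pt "-1 0 0 0" --pt "-0.8 0 0 0" --pt "0 0 0 0"

```text
clock: 56.6
eef_pos: [0.5594, -0.2451, 0.1768]
tool_rot: [-0.029, 1.0, 0.001, -0.0]
ft_force: [0.2, 0.4, -0.6]
grip_width: 0.0852
grasp_force: 0.0
```

```bash
python3 go.py .564 -.2451 .0715 3.2; python3 chk.py yellow
```

```text
t56.6 tcp [ 0.5594 -0.2451  0.1768] tooly 93.28 F [ 0.2  0.4 -0.6] w 0.0852 gf 0.0
roll tot 0.001 after: tx -0.23 ty -0.01 tz 5.26
t56.6 tcp [ 0.5594 -0.2451  0.1768] tooly 93.28 F [ 0.2  0.4 -0.6] w 0.0852 gf 0.0
face dark/lip mm [-0.3, 0.9]
line in gauge mm 1.8 -0.0 len 0.0359 yaw rel 0.1 [281. 261.]
```

Emit:
apply_moves --pt "-0.2 0 1 0" --pt "0 0 1 0" --pt "0 0 1 0" --pt "0 0 1 0" --pt "0 0 1 0"

```text
clock: 57.07
eef_pos: [0.5594, -0.2455, 0.0774]
tool_rot: [-0.027, 1.0, 0.0, -0.001]
ft_force: [-0.1, 0.2, 0.1]
grip_width: 0.0855
grasp_force: 0.0
```

Emit:
apply_moves --pt "0 0 0.25 0" --pt "0 0 0 0" --pt "0 0 0 0" --pt "0 0 0 0" --pt "0 0 0 0"

```text
clock: 57.48
eef_pos: [0.5622, -0.2462, 0.0758]
tool_rot: [-0.028, 1.0, -0.001, 0.001]
ft_force: [0.4, -0.1, -0.2]
grip_width: 0.0854
grasp_force: 0.0
```

Emit:
apply_moves --pt "0 0 0 0" --pt "0 0 0 0" --pt "0 0 0 0" --pt "0 0 0 0" --pt "0 0 0 0" --claw 1

```text
clock: 57.9
eef_pos: [0.5614, -0.2457, 0.0743]
tool_rot: [-0.028, 1.0, -0.0, 0.0]
ft_force: [-0.5, 0.3, 0.1]
grip_width: 0.0256
grasp_force: 0.0
```

Emit:
apply_moves --pt "0 0 0 0" --pt "0 0 0 0" --pt "0 0 0 0" --pt "0 0 0 0" --pt "0 0 0 0"

```text
clock: 58.32
eef_pos: [0.5615, -0.2457, 0.0743]
tool_rot: [-0.028, 1.0, -0.0, 0.0]
ft_force: [-0.8, 0.5, 2.5]
grip_width: 0.0148
grasp_force: 58.8
```

Emit:
apply_moves --pt "0.4 0 -0.05 0" --pt "0.7 0 0 0" --pt "0.9 0 0 0" --pt "0.9 0 0 0" --pt "0.6 0 0 0"

```text
clock: 58.73
eef_pos: [0.4888, -0.2492, 0.0745]
tool_rot: [-0.027, 1.0, 0.0, -0.001]
ft_force: [-0.2, 0.4, -1.8]
grip_width: 0.015
grasp_force: 58.5
```

Emit:
apply_moves --pt "0 0 -1 0" --pt "0 0 -1 0" --pt "0 0 -1 0" --pt "0 0 -1 0" --pt "0 0 0 0"

```text
clock: 59.15
eef_pos: [0.4928, -0.2506, 0.1589]
tool_rot: [-0.028, 1.0, -0.002, 0.003]
ft_force: [1.3, 0.7, -0.8]
grip_width: 0.0152
grasp_force: 58.5
```

```bash
python3 go.py .4045 -.1779 .15 -1.8
```

```text
t59.1 tcp [ 0.4928 -0.2506  0.1589] tooly 93.15 F [ 1.3  0.7 -0.8] w 0.0152 gf 58.5
roll tot 0.083 after: tx 4.53 ty 3.49 tz 0.45
```

Emit:
apply_moves --pt "0 0 0 0.083" --pt "0.95 0.7 0 0" --pt "0.95 0.7 0 0" --pt "0.95 0.7 0 0" --pt "0.95 0.7 0 0"

```text
clock: 59.57
eef_pos: [0.415, -0.1902, 0.1535]
tool_rot: [0.016, 1.0, 0.001, -0.001]
ft_force: [-0.6, -0.3, -0.8]
grip_width: 0.0151
grasp_force: 58.6
```

Emit:
apply_moves --pt "0.95 0.7 0 0" --pt "0 0 1 0" --pt "0 0 1 0" --pt "0 0 1 0" --pt "0 0 1 0"

```text
clock: 59.98
eef_pos: [0.3974, -0.1761, 0.0735]
tool_rot: [0.016, 1.0, 0.0, -0.0]
ft_force: [-0.8, 0.2, -1.0]
grip_width: 0.0151
grasp_force: 58.8
```

Emit:
apply_moves --pt "0 0 0.9 0" --pt "0 0 0 0" --pt "0 0 0 0" --pt "0 0 0 0" --pt "0 0 0 0"

```text
clock: 60.4
eef_pos: [0.3994, -0.177, 0.0581]
tool_rot: [0.016, 1.0, -0.0, 0.001]
ft_force: [0.3, 0.7, -1.3]
grip_width: 0.015
grasp_force: 58.6
```

```bash
python3 go.py .4 -.1779 .0472 -1.8
```

```text
t60.4 tcp [ 0.3994 -0.177   0.0581] tooly 88.18 F [ 0.3  0.7 -1.3] w 0.015 gf 58.6
roll tot -0.000 after: tx -0.03 ty -0.05 tz 0.54
```

Emit:
apply_moves --pt "0 -0.05 0.15 0" --pt "0 0 0.15 0" --pt "0 0 0.12 0" --pt "0 0 0.12 0" --pt "0 0 0 0"

```text
clock: 60.82
eef_pos: [0.3988, -0.1777, 0.0472]
tool_rot: [0.016, 1.0, -0.0, 0.0]
ft_force: [-2.4, 0.2, 7.5]
grip_width: 0.0152
grasp_force: 59.9
```

Emit:
apply_moves --pt "0 0 0 0" --pt "0 0 0 0" --pt "0 0 0 0" --pt "0 0 0 0" --pt "0 0 0 0" --claw 0

```text
clock: 61.23
eef_pos: [0.3986, -0.1775, 0.0462]
tool_rot: [0.016, 1.0, 0.0, -0.0]
ft_force: [-0.5, 0.2, -0.4]
grip_width: 0.0744
grasp_force: 0.0
```

Emit:
apply_moves --pt "0 0 -1 0" --pt "0 0 -1 0" --pt "0 0 -1 0" --pt "0 0 -1 0" --pt "0 0 -1 0"

```text
clock: 61.65
eef_pos: [0.3984, -0.1775, 0.1471]
tool_rot: [0.016, 1.0, 0.0, -0.0]
ft_force: [0.6, 0.3, 0.1]
grip_width: 0.0852
grasp_force: 0.0
```

Emit:
apply_moves --pt "-1 0 -1 0" --pt "-1 0 -1 0" --pt "-1 0 -1 0" --pt "-1 0 0 0" --pt "0 0 0 0"

```text
clock: 62.07
eef_pos: [0.4829, -0.1806, 0.2077]
tool_rot: [0.015, 1.0, -0.001, 0.003]
ft_force: [0.2, -0.4, 0.4]
grip_width: 0.0856
grasp_force: 0.0
```

```bash
python3 snap.py r4; python3 - <<'E'
from blade import *
c=pickle.load(open("r4.pkl","rb"));print(*handle(c,"yellow",near=[.4,-.178]),sep="\n");print(lines(c))
print(bot.get_obs()["joint_pos"].round(2))
def lid(c,col):
    for b in blobs(c,col,600,70,25):
        k=max(cv2.findContours(b[3].astype(np.uint8),0,1)[0],key=len)[:,0];q,r=cv2.minEnclosingCircle((onz(c,k,.065)*1000).astype(np.float32));print(col,b[:3],np.round(q,1),round(r,1))
lid(c,"green")
t=bot.camera("top");cv2.imwrite("pics/top2.png",t["image"])
print([(k,b[0],onz(t,[b[0]],.065).round(3)) for k in("green","yellow") for b in blobs(t,k,200)])
E
```

```text
t62.1 tcp [ 0.4829 -0.1806  0.2077] tooly 88.26 F [ 0.2 -0.4  0.4] w 0.0856 gf 0.0
(array([ 403.3, -177.7]), array([14. , 25.9]), 88.2, array([282.4, 104.8]))
(array([ 403.7, -177.7]), array([15.6, 26.7]), 88.2, array([282.4, 104.8]))
[{'px': array([282.2, 154. ]), 'xy': array([ 0.44932131, -0.17939251]), 'len': np.float64(0.03558863528689496), 'yaw': np.float64(-1.651811587375105)}, {'px': array([195.9, 155.2]), 'xy': array([ 0.44765184, -0.26507735]), 'len': np.float64(0.03616428631642898), 'yaw': np.float64(-2.653760802946532)}, {'px': array([113., 157.]), 'xy': array([ 0.44612175, -0.35005046]), 'len': np.float64(0.035883425389444515), 'yaw': np.float64(-2.3606556007303423)}]
[-0.36  0.29 -0.05  1.23  0.   -0.33]
green (array([426.7,  89. ]), 4802, [388, 50, 78, 78]) [394.9 -64.6] 31.1
green (array([ 91.5, 109.4]), 1338, [70, 93, 45, 34]) [ 400.7 -330.9] 20.5
[('green', array([228.8, 159.4]), array([[0.656, 0.18 ]])), ('green', array([305.2, 245.2]), array([[ 0.395, -0.062]])), ('yellow', array([365. , 164.3]), array([[ 0.651, -0.246]])), ('yellow', array([442.8, 211.6]), array([[ 0.507, -0.497]])), ('yellow', array([222., 233.]), array([[0.427, 0.195]]))]
```

View pics/r4.png

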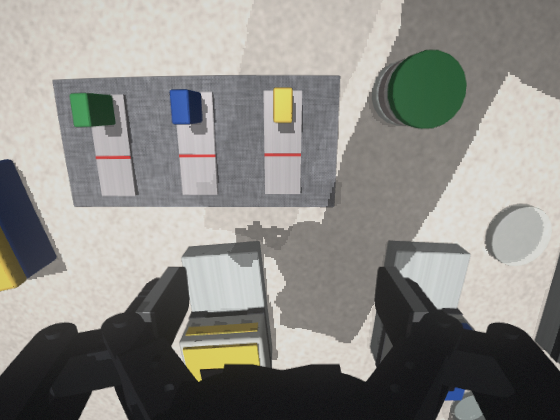

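The blades lie flat, side by side on the mat (lines at (114,157), (196,155), (282,154)). The green jar has been knocked about 40 mm, to (427,89) → (0.395,-0.065). I'll go over it and turn the tool a quarter turn, so the fingers close along x.

Emit:
apply_moves --pt "0.76 0.94 0 0" --pt "0.76 0.94 0 0" --pt "0.76 0.94 0 0" --pt "0.76 0.94 0 0" --pt "0.76 0.94 0 0"

```text
clock: 62.58
eef_pos: [0.403, -0.0829, 0.2053]
tool_rot: [0.016, 1.0, 0.0, -0.001]
ft_force: [0.1, 0.2, 0.7]
grip_width: 0.085
grasp_force: 0.0
```

Emit:
apply_moves --pt "0.76 0.94 0 0" --pt "0 0 0 0.113" --pt "0 0 0 0.113" --pt "0 0 0 0.113" --pt "0 0 0 0.113"

```text
clock: 63.0
eef_pos: [0.3892, -0.0643, 0.2056]
tool_rot: [0.253, 0.968, -0.0, -0.001]
ft_force: [0.5, -0.7, -0.9]
grip_width: 0.0858
grasp_force: 0.0
```

Emit:
apply_moves --pt "0 0 0 0.113" --pt "0 0 0 0.113" --pt "0 0 0 0.113" --pt "0 0 0 0.113" --pt "0 0 0 0.113"

```text
clock: 63.42
eef_pos: [0.3892, -0.0645, 0.2055]
tool_rot: [0.524, 0.852, -0.001, -0.001]
ft_force: [0.7, 0.7, -0.3]
grip_width: 0.0854
grasp_force: 0.0
```

Emit:
apply_moves --pt "0 0 0 0.113" --pt "0 0 0 0.113" --pt "0 0 0 0.113" --pt "0 0 0 0.113" --pt "0 0 0 0"

```text
clock: 63.83
eef_pos: [0.3893, -0.0645, 0.2055]
tool_rot: [0.708, 0.707, -0.001, -0.001]
ft_force: [-0.2, 0.3, 0.3]
grip_width: 0.0854
grasp_force: 0.0
```

```bash
cat > lid.py <<'E'
from h import *
import sys
def lid(c,col,amin=600):
    for b in blobs(c,col,amin,70,25):
        k=max(cv2.findContours(b[3].astype(np.uint8),0,1)[0],key=len)[:,0];q,r=cv2.minEnclosingCircle((onz(c,k,.065)*1000).astype(np.float32));print(col,b[:3],np.round(q,1),round(r,1))
if __name__=="__main__":
    st();c=bot.camera("wrist");cv2.imwrite("pics/lid.png",c["image"]);lid(c,sys.argv[1])
E
python3 lid.py green; python3 go.py .395 -.0646 .05 -90
```

```text
t63.8 tcp [ 0.3893 -0.0645  0.2055] tooly -0.08 F [-0.2  0.3  0.3] w 0.0854 gf 0.0
green (array([288.2, 200.4]), 3763, [254, 166, 69, 69]) [394.3 -61.8] 30.2
t63.9 tcp [ 0.3896 -0.0645  0.2056] tooly 0.16 F [-0.2 -0.8 -0.7] w 0.0851 gf 0.0
roll tot 0.003 after: tx -0.01 ty 0.27 tz 7.78
```

Emit:
apply_moves --pt "0.1 0.25 1 0" --pt "0 0 1 0" --pt "0 0 1 0" --pt "0 0 1 0" --pt "0 0 1 0"

```text
clock: 64.3
eef_pos: [0.3951, -0.0625, 0.1052]
tool_rot: [0.706, 0.709, -0.0, -0.0]
ft_force: [-0.3, 0.0, 0.5]
grip_width: 0.0854
grasp_force: 0.0
```

Emit:
apply_moves --pt "0 0 1 0" --pt "0 0 1 0" --pt "0 0 0.6 0" --pt "0 0 0 0" --pt "0 0 0 0"

```text
clock: 64.72
eef_pos: [0.3947, -0.0624, 0.0538]
tool_rot: [0.706, 0.708, -0.001, -0.001]
ft_force: [-0.8, -0.0, -0.3]
grip_width: 0.0855
grasp_force: 0.0
```

Emit:
apply_moves --pt "0 0 0 0" --pt "0 0 0 0" --pt "0 0 0 0" --pt "0 0 0 0" --pt "0 0 0 0" --claw 1

```text
clock: 65.13
eef_pos: [0.3969, -0.0626, 0.0557]
tool_rot: [0.707, 0.708, 0.001, 0.001]
ft_force: [-1.6, 0.6, 4.7]
grip_width: 0.0582
grasp_force: 63.1
```

Emit:
apply_moves --pt "0 0 -1 0" --pt "0 0 -1 0" --pt "0 0 -1 0" --pt "0 0 -1 0" --pt "0 0 -1 0"

```text
clock: 65.55
eef_pos: [0.3959, -0.0625, 0.156]
tool_rot: [0.707, 0.708, 0.0, 0.0]
ft_force: [0.9, -0.4, -1.1]
grip_width: 0.0587
grasp_force: 64.7
```

```bash
python3 go.py .657 .2698 .16 -90;python3 lid.py green
```

```text
t65.5 tcp [ 0.3959 -0.0625  0.156 ] tooly 0.08 F [ 0.9 -0.4 -1.1] w 0.0587 gf 64.7
roll tot 0.001 after: tx 16.61 ty 13.05 tz -0.20
t65.5 tcp [ 0.3959 -0.0625  0.156 ] tooly 0.08 F [ 0.9 -0.4 -1.1] w 0.0587 gf 64.7
green (array([282.3, 297.5]), 15625, [208, 228, 148, 138]) [ 395.9 -125.4] 60.4
```

Emit:
apply_moves --pt "0.98 0.77 -0.5 0" --pt "0.98 0.77 -0.5 0" --pt "0.98 0.77 -0.5 0" --pt "0.98 0.77 0 0" --pt "0.98 0.77 0 0"

```text
clock: 66.02
eef_pos: [0.4741, 0.0366, 0.1854]
tool_rot: [0.707, 0.708, 0.001, 0.001]
ft_force: [-0.1, -1.2, -1.3]
grip_width: 0.0584
grasp_force: 64.9
```

Emit:
apply_moves --pt "0.98 0.77 0 0" --pt "0.98 0.77 0 0" --pt "0.98 0.77 0 0" --pt "0.98 0.77 0 0" --pt "0.98 0.77 0 0"

```text
clock: 66.43
eef_pos: [0.5503, 0.1348, 0.1842]
tool_rot: [0.707, 0.708, 0.0, 0.0]
ft_force: [0.8, -0.6, -2.0]
grip_width: 0.0584
grasp_force: 64.9
```

Emit:
apply_moves --pt "0.98 0.77 0 0" --pt "0.98 0.77 0 0" --pt "0.98 0.77 0 0" --pt "0.98 0.77 0 0" --pt "0.98 0.77 0 0"

```text
clock: 66.85
eef_pos: [0.6272, 0.2327, 0.184]
tool_rot: [0.707, 0.708, -0.0, -0.0]
ft_force: [-0.1, 0.3, -1.2]
grip_width: 0.0584
grasp_force: 64.9
```

Emit:
apply_moves --pt "0.98 0.77 0 0" --pt "0.9 0.7 0 0" --pt "0 0 0 0" --pt "0 0 0 0" --pt "0 0 0 0"

```text
clock: 67.27
eef_pos: [0.6556, 0.2689, 0.1836]
tool_rot: [0.707, 0.707, -0.001, -0.0]
ft_force: [-0.0, -0.6, -1.0]
grip_width: 0.0582
grasp_force: 65.2
```

```bash
python3 go.py .657 .2698 .06 -90
```

```text
t67.3 tcp [0.6556 0.2689 0.1836] tooly 0.06 F [-0.  -0.6 -1. ] w 0.0582 gf 65.2
roll tot 0.001 after: tx 0.04 ty 0.07 tz 6.18
```

Emit:
apply_moves --pt "0.04 0.07 1 0" --pt "0 0 1 0" --pt "0 0 1 0" --pt "0 0 1 0" --pt "0 0 1 0"

```text
clock: 67.68
eef_pos: [0.657, 0.2688, 0.0844]
tool_rot: [0.707, 0.707, 0.0, 0.0]
ft_force: [-0.1, 0.4, -1.6]
grip_width: 0.0583
grasp_force: 65.1
```

Emit:
apply_moves --pt "0 0 0.8 0" --pt "0 0 0 0" --pt "0 0 0 0" --pt "0 0 0 0" --pt "0 0 0 0"

```text
clock: 68.1
eef_pos: [0.6587, 0.2703, 0.0708]
tool_rot: [0.707, 0.707, 0.002, 0.001]
ft_force: [0.0, -0.3, -1.2]
grip_width: 0.0585
grasp_force: 65.2
```

```bash
python3 go.py .657 .2698 .0557 -90
```

```text
t68.1 tcp [0.6587 0.2703 0.0708] tooly 0.03 F [ 0.  -0.3 -1.2] w 0.0585 gf 65.2
roll tot 0.000 after: tx -0.02 ty -0.08 tz 0.75
```

Emit:
apply_moves --pt "0 -0.06 0.25 0" --pt "0 0 0.25 0" --pt "0 0 0.15 0" --pt "0 0 0.1 0" --pt "0 0 0 0"

```text
clock: 68.52
eef_pos: [0.6563, 0.2703, 0.0558]
tool_rot: [0.707, 0.707, 0.001, 0.0]
ft_force: [-4.8, -1.9, 10.3]
grip_width: 0.0585
grasp_force: 66.2
```

Emit:
apply_moves --pt "0 0 0 0" --pt "0 0 0 0" --pt "0 0 0 0" --pt "0 0 0 0" --pt "0 0 0 0" --claw 0

```text
clock: 68.93
eef_pos: [0.6562, 0.2701, 0.0528]
tool_rot: [0.707, 0.707, -0.0, -0.0]
ft_force: [0.1, -0.3, -0.4]
grip_width: 0.0855
grasp_force: 0.0
```

Emit:
apply_moves --pt "0 0 -1 0" --pt "0 0 -1 0" --pt "0 0 -1 0" --pt "0 0 -1 0" --pt "0 0 -1 0"

```text
clock: 69.35
eef_pos: [0.6562, 0.2701, 0.1539]
tool_rot: [0.707, 0.707, -0.0, -0.0]
ft_force: [-0.4, -0.4, -0.6]
grip_width: 0.0857
grasp_force: 0.0
```

Emit:
apply_moves --pt "0 0 -1 0" --pt "0 0 -1 0" --pt "0 0 0 0" --pt "0 0 0 0" --pt "0 0 0 0"

```text
clock: 69.77
eef_pos: [0.6559, 0.27, 0.1921]
tool_rot: [0.707, 0.707, -0.001, -0.0]
ft_force: [0.5, -0.3, 0.6]
grip_width: 0.0853
grasp_force: 0.0
```

```bash
python3 lid.py green; python3 go.py .427 .196 .2 -90; python3 -c "
from lid import *
t=bot.camera('top');lid(t,'green',200);lid(t,'yellow',200)"
```

```text
t69.8 tcp [0.6559 0.27   0.1921] tooly 0.05 F [ 0.5 -0.3  0.6] w 0.0853 gf 0.0
green (array([282.5, 206.4]), 4137, [246, 171, 74, 72]) [656.8 271. ] 30.2
green (array([279. , 316.2]), 4332, [239, 281, 87, 75]) [656. 165.] 53.7
t69.8 tcp [0.6556 0.2699 0.1914] tooly 0.05 F [ 0.5 -0.8  0.5] w 0.0854 gf 0.0
roll tot 0.001 after: tx -3.69 ty -11.43 tz -0.43
green (array([228.8, 159.1]), 384, [217, 148, 24, 23]) [658.4 179.3] 47.5
green (array([201.1, 158.8]), 242, [192, 150, 18, 19]) [656.7 268.3] 31.7
yellow (array([364.8, 164.4]), 396, [354, 153, 23, 23]) [ 652.5 -245. ] 47.7
yellow (array([441.9, 211.3]), 1051, [425, 190, 34, 43]) [ 509.1 -494.1] 72.6
```

View pics/lid.png

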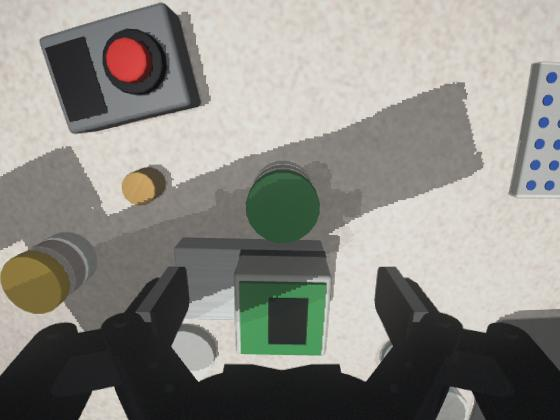

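The green jar stands at (282,206) → (0.657, 0.270), as wanted. Next, the yellow jar at the left edge, (36,281).

Emit:
apply_moves --pt "-0.31 -0.95 0 0" --pt "-0.31 -0.95 0 0" --pt "-0.31 -0.95 0 0" --pt "-0.31 -0.95 0 0" --pt "-0.31 -0.95 0 0"

```text
clock: 70.28
eef_pos: [0.5596, 0.2384, 0.1915]
tool_rot: [0.707, 0.707, -0.001, -0.001]
ft_force: [0.0, 0.2, 0.5]
grip_width: 0.0858
grasp_force: 0.0
```

Emit:
apply_moves --pt "-0.31 -0.95 0 0" --pt "-0.31 -0.95 0 0" --pt "-0.31 -0.95 0 0" --pt "-0.31 -0.95 0 0" --pt "-0.31 -0.95 0 0"

```text
clock: 70.7
eef_pos: [0.4646, 0.2073, 0.1919]
tool_rot: [0.707, 0.707, -0.001, -0.0]
ft_force: [-0.7, 0.2, 0.2]
grip_width: 0.0853
grasp_force: 0.0
```

Emit:
apply_moves --pt "-0.31 -0.95 0 0" --pt "-0.28 -0.98 0 0" --pt "0 0 0 0" --pt "0 0 0 0" --pt "0 0 0 0"

```text
clock: 71.12
eef_pos: [0.428, 0.1963, 0.1929]
tool_rot: [0.707, 0.707, -0.0, 0.0]
ft_force: [0.7, 1.2, 0.4]
grip_width: 0.0854
grasp_force: 0.0
```

```bash
python3 lid.py yellow; python3 go.py .427 .196 .054 -90
```

```text
t71.1 tcp [0.428  0.1963 0.1929] tooly 0.05 F [0.7 1.2 0.4] w 0.0854 gf 0.0
yellow (array([279.7, 206. ]), 4224, [243, 170, 74, 73]) [426.8 197.5] 30.7
t71.2 tcp [0.4284 0.1964 0.193 ] tooly 0.05 F [ 0.2  1.4 -0.3] w 0.085 gf 0.0
roll tot 0.001 after: tx -0.02 ty -0.07 tz 6.95
```

Emit:
apply_moves --pt "0.04 -0.07 1 0" --pt "0 0 1 0" --pt "0 0 1 0" --pt "0 0 1 0" --pt "0 0 1 0"

```text
clock: 71.58
eef_pos: [0.4273, 0.1973, 0.0921]
tool_rot: [0.707, 0.707, 0.0, 0.0]
ft_force: [0.3, -0.6, -0.1]
grip_width: 0.0853
grasp_force: 0.0
```

Emit:
apply_moves --pt "0 0 1 0" --pt "0 0 0.8 0" --pt "0 0 0 0" --pt "0 0 0 0" --pt "0 0 0 0"

```text
clock: 72.0
eef_pos: [0.4273, 0.1973, 0.0578]
tool_rot: [0.707, 0.707, 0.0, 0.0]
ft_force: [-0.1, 0.2, 0.4]
grip_width: 0.0852
grasp_force: 0.0
```

Emit:
apply_moves --pt "0 0 0 0" --pt "0 0 0 0" --pt "0 0 0 0" --pt "0 0 0 0" --pt "0 0 0 0" --claw 1

```text
clock: 72.42
eef_pos: [0.4274, 0.1975, 0.0588]
tool_rot: [0.707, 0.707, 0.001, 0.0]
ft_force: [-1.3, 0.2, 6.1]
grip_width: 0.0582
grasp_force: 63.8
```

Emit:
apply_moves --pt "0 0 -1 0" --pt "0 0 -1 0" --pt "0 0 -1 0" --pt "0 0 -1 0" --pt "0 0 -1 0"

```text
clock: 72.83
eef_pos: [0.4261, 0.1968, 0.1584]
tool_rot: [0.707, 0.707, -0.0, 0.0]
ft_force: [0.1, -0.1, -1.1]
grip_width: 0.0583
grasp_force: 64.7
```

```bash
python3 go.py .6454 -.1504 .186 -90; python3 go.py .6454 -.1504 .186 -86.8
```

```text
t72.8 tcp [0.4261 0.1968 0.1584] tooly 0.05 F [ 0.1 -0.1 -1.1] w 0.0583 gf 64.7
roll tot 0.001 after: tx -17.36 ty 10.97 tz -1.38
t72.8 tcp [0.4261 0.1968 0.1584] tooly 0.05 F [ 0.1 -0.1 -1.1] w 0.0583 gf 64.7
roll tot -0.052 after: tx -17.95 ty 9.98 tz -1.38
```

Emit:
apply_moves --pt "-0.96 0.61 -0.5 0" --pt "-0.96 0.61 -0.5 0" --pt "-0.96 0.61 -0.5 0" --pt "-0.96 0.61 0 0" --pt "-0.96 0.61 0 0"

```text
clock: 73.25
eef_pos: [0.4883, 0.1002, 0.1884]
tool_rot: [0.707, 0.708, 0.001, 0.001]
ft_force: [0.1, -0.1, -1.9]
grip_width: 0.0583
grasp_force: 64.7
```

Emit:
apply_moves --pt "-0.96 0.61 0 0" --pt "-0.96 0.61 0 0" --pt "-0.96 0.61 0 0" --pt "-0.96 0.61 0 0" --pt "-0.96 0.61 0 0"

```text
clock: 73.67
eef_pos: [0.5487, 0.0041, 0.1873]
tool_rot: [0.707, 0.707, -0.0, -0.0]
ft_force: [0.1, -0.1, -1.2]
grip_width: 0.058
grasp_force: 64.7
```

Emit:
apply_moves --pt "-0.96 0.61 0 0" --pt "-0.96 0.61 0 0" --pt "-0.96 0.61 0 0" --pt "-0.96 0.61 0 0" --pt "-0.96 0.61 0 0"

```text
clock: 74.08
eef_pos: [0.6098, -0.0919, 0.1872]
tool_rot: [0.707, 0.707, -0.0, -0.0]
ft_force: [0.5, 0.1, -1.9]
grip_width: 0.0581
grasp_force: 64.7
```

Emit:
apply_moves --pt "-0.96 0.61 0 0" --pt "-0.96 0.61 0 0" --pt "-0.96 0.6 0 0" --pt "0 0 0 0" --pt "0 0 0 0"

```text
clock: 74.5
eef_pos: [0.646, -0.1495, 0.1865]
tool_rot: [0.707, 0.707, -0.0, -0.001]
ft_force: [0.5, 0.6, -1.2]
grip_width: 0.0578
grasp_force: 64.9
```

```bash
python3 go.py .6454 -.1504 .0588 -90
```

```text
t74.5 tcp [ 0.646  -0.1495  0.1865] tooly -0.06 F [ 0.5  0.6 -1.2] w 0.0578 gf 64.9
roll tot -0.001 after: tx -0.04 ty -0.03 tz 6.38
```

Emit:
apply_moves --pt "-0.04 -0.03 1 0" --pt "0 0 1 0" --pt "0 0 1 0" --pt "0 0 1 0" --pt "0 0 1 0"

```text
clock: 74.92
eef_pos: [0.6447, -0.148, 0.0867]
tool_rot: [0.706, 0.708, -0.0, -0.0]
ft_force: [-0.2, 0.8, -1.2]
grip_width: 0.0578
grasp_force: 64.9
```

Emit:
apply_moves --pt "0 0 0.8 0" --pt "0 0 0 0" --pt "0 0 0 0" --pt "0 0 0 0" --pt "0 0 0 0"

```text
clock: 75.33
eef_pos: [0.6466, -0.1491, 0.0733]
tool_rot: [0.707, 0.708, 0.001, 0.001]
ft_force: [-0.1, 0.1, -2.2]
grip_width: 0.058
grasp_force: 64.9
```

```bash
python3 go.py .6454 -.1504 .0588 -90
```

```text
t75.3 tcp [ 0.6466 -0.1491  0.0733] tooly 0.08 F [-0.1  0.1 -2.2] w 0.058 gf 64.9
roll tot 0.001 after: tx -0.06 ty -0.06 tz 0.73
```

Emit:
apply_moves --pt "-0.06 -0.06 0.25 0" --pt "0 0 0.25 0" --pt "0 0 0.14 0" --pt "0 0 0.1 0" --pt "0 0 0 0"

```text
clock: 75.75
eef_pos: [0.6442, -0.1507, 0.0589]
tool_rot: [0.707, 0.707, 0.0, 0.001]
ft_force: [-5.3, -0.2, 9.7]
grip_width: 0.0584
grasp_force: 65.9
```

Emit:
apply_moves --pt "0 0 0 0" --pt "0 0 0 0" --pt "0 0 0 0" --pt "0 0 0 0" --pt "0 0 0 0" --claw 0

```text
clock: 76.17
eef_pos: [0.6442, -0.1504, 0.0561]
tool_rot: [0.707, 0.707, -0.0, -0.0]
ft_force: [0.3, -0.6, -0.4]
grip_width: 0.0856
grasp_force: 0.0
```

Emit:
apply_moves --pt "0 0 -1 0" --pt "0 0 -1 0" --pt "0 0 -1 0" --pt "0 0 -1 0" --pt "0 0 -1 0"

```text
clock: 76.58
eef_pos: [0.6442, -0.1504, 0.1571]
tool_rot: [0.707, 0.707, -0.0, -0.0]
ft_force: [0.4, -0.1, 0.8]
grip_width: 0.0854
grasp_force: 0.0
```

Emit:
apply_moves --pt "0 0 -1 0" --pt "0 0 -1 0" --pt "0 0 0 0" --pt "0 0 0 0" --pt "0 0 0 0"

```text
clock: 77.0
eef_pos: [0.6439, -0.1503, 0.1954]
tool_rot: [0.707, 0.707, -0.0, -0.001]
ft_force: [0.2, 0.7, -0.9]
grip_width: 0.0853
grasp_force: 0.0
```

```bash
python3 lid.py yellow
```

```text
t77.0 tcp [ 0.6439 -0.1503  0.1954] tooly 0.05 F [ 0.2  0.7 -0.9] w 0.0853 gf 0.0
yellow (array([282.4, 207.1]), 4148, [246, 171, 73, 73]) [ 644.4 -150.7] 30.9
yellow (array([ 33.4, 225.6]), 1166, [5, 211, 59, 30]) [ 429.7 -166.7] 30.7
yellow (array([286.4, 313.4]), 4440, [243, 277, 88, 77]) [ 650.3 -254.4] 53.8
```

Emit:
apply_moves --pt "0 -1 -1 0" --pt "0 -1 -1 0" --pt "0 -1 0 0" --pt "0 -1 0 0" --pt "0 -1 0 0"

```text
clock: 77.47
eef_pos: [0.5428, -0.1503, 0.2351]
tool_rot: [0.707, 0.707, -0.001, -0.001]
ft_force: [-0.4, -0.1, -0.2]
grip_width: 0.0852
grasp_force: 0.0
```

Emit:
apply_moves --pt "0 -1 0 0" --pt "0 -1 0 0" --pt "0 -1 0 0" --pt "0 -1 0 0" --pt "0 -1 0 0"

```text
clock: 77.88
eef_pos: [0.4424, -0.1503, 0.2349]
tool_rot: [0.707, 0.707, -0.001, -0.001]
ft_force: [-0.3, 0.3, -0.2]
grip_width: 0.0854
grasp_force: 0.0
```

Emit:
apply_moves --pt "0 -1 0 0" --pt "0 -1 0 0" --pt "0 0 0 0" --pt "0 0 0 0" --pt "0 0 0 0"

```text
clock: 78.3
eef_pos: [0.4044, -0.1506, 0.2359]
tool_rot: [0.707, 0.707, -0.0, -0.0]
ft_force: [0.8, -0.1, 0.1]
grip_width: 0.0853
grasp_force: 0.0
```

```bash
python3 -c "
from lid import *
st();t=bot.camera('top');s=bot.camera('side');lid(t,'green',200);lid(t,'yellow',200)
cv2.imwrite('pics/end.png',np.hstack([cv2.resize(t['image'][80:300,90:510],(800,419))[:, :]])) ; cv2.imwrite('pics/ends.png',s['image'])"
```

```text
t78.3 tcp [ 0.4044 -0.1506  0.2359] tooly 0.05 F [ 0.8 -0.1  0.1] w 0.0853 gf 0.0
green (array([229. , 159.1]), 378, [218, 148, 23, 23]) [658.4 179.1] 47.3
green (array([200.8, 159. ]), 282, [192, 150, 19, 19]) [655.5 267.3] 29.5
yellow (array([364.8, 164.4]), 394, [354, 153, 23, 23]) [ 652.5 -245. ] 47.7
yellow (array([335.1, 165.9]), 298, [326, 156, 20, 20]) [ 643.6 -151.8] 30.9
yellow (array([441.9, 211.3]), 1054, [426, 190, 33, 43]) [ 509.1 -494.1] 72.6
```

View pics/ends.png

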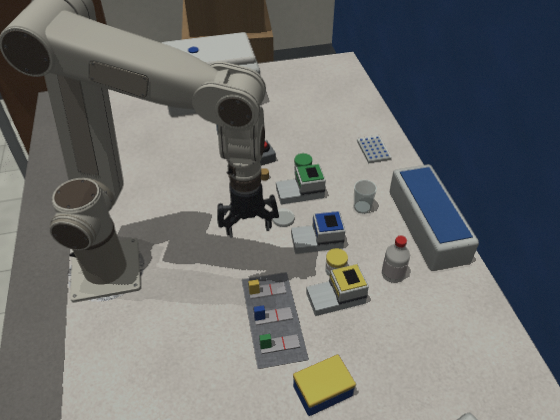

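The side view shows the blades flat on the mat (rows 287–343), the green jar by the green gauge at (303,160) and the yellow jar by the yellow gauge at (337,258). Nothing else has moved and the gripper is free, so I'm handing in.

```bash
python3 -c "
from workcell import bot
print(bot.job_done())"
```

```text
the job is handed in; nothing more can be done
None
```

The job is handed in at about 78 s: all three blades were set in their gauges (red lines within 1 mm of the face for green and blue, about 1.5 mm too deep for yellow), the zero button was pressed fully down, the blades now lie side by side on the mat, and the green and yellow jars stand about 20 mm left of their gauges (the blue jar was absent).

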